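Hang the L-gauge level on the headed peg

ROBOT

A 6-joint arm with a two-finger parallel gripper is mounted at the origin on the work surface. World frame = base frame: x ahead of the robot, y to its left, z up, the work surface at z = 0. Lengths are in m, angles in rad, forces in N, time in s.
With the tool pointing down it reaches from about 0.325 to 0.9 m from the base axis. Payload 6.1 kg.
Tool frame: the origin (TCP) lies between the finger pads; the fingertips stand 17 mm ahead of it and the grasp point (between the pads) lies 2 mm behind it (bot.tip_reach is the z of the fingertips in the tool frame, in m); z points along the fingers, y is the direction in which the jaws open and shut (so a half turn about z gives the same grasp; the last joint's range is limited). The gripper opens to 87 mm and grips with 3 to 60 N. Pads are 19 mm wide; open, the fingers measure 117 mm over their backs; the gripper's body (75 mm by 190 mm) begins 51 mm behind the grasp point.
Start: joints at [1.063, 0.22, 1.526, -0, 1.395, -0.126], TCP at [0.233, 0.58, 0.211] pointing down, gripper open.
Joint ranges: [-2.98, 2.98], [-0.91, 2.08], [0.09, 2.57], [-1.24, 4.39], [0.2, 2.65], [-2.68, 2.68]. Speed limits (rad/s): [2.57, 2.57, 3.01, 3.14, 3.14, 3.14].

INTERFACE

Orientations are given as a unit quaternion [w, x, y, z].
In Python, from workcell import get_obs, vision, hand_in, bot gives the robot as it stands. The module is installed in compiled form; this text tells all that it offers.
- The arm moves only by the shell command python3 -m crank 'ROWS' [OPENING] [FORCE]. ROWS is text: rows parted by semicolons, each of 4 numbers parted by spaces: the shift along the tool's x, y, z in units of 40 mm (1.0 is 40 mm), then the turn about the tool's z in degrees. A call has 1 to 20 rows; each row shifts and turns the commanded pose from where the row before left it, along the tool's axes as they then stand; what a row does not reach is not made up. A row lasts 1/12 s, in which the tool goes at most 41.7 mm and 7.16 degrees, less where a joint would pass 70% of its speed; a pose out of reach is approached as far as the arm can. A call is refused whole if a number of a shift passes 1 or a number of a turn 7.16, either way. A call with a gripper value outside its range is refused whole. OPENING is the closure in counts, from 0 (fully open) to 255 (shut), set as the call begins (- or left out, the last holds). The fingers move at their own pace and stop on an object; FORCE is the grip in N (left out, the last holds). Time passes only in rows, so rows that do not move let the fingers close. It gives the time, the measured TCP pose, the force and the opening at its end, in the units of the state.
- get_obs(): the state, without advancing time (a new reading comes with each control period).
- vision.capture(name): name is "scene" or "side" or "wrist"; returns the picture (420x560x3 uint8, red, green, blue); there is no depth.
- vision.calibration(name): a dict with "fx", "fy", "cx", "cy" (pixels), "R" (3x3) and "t" (3): a world point X has camera coordinates R X + t; the wrist camera has in their place "hand_eye" (4x4, takes a point from camera to tool coordinates, whose origin is the TCP and whose axes are the flange's). Camera axes: x right, y down, z forward; pixel columns grow to the right and rows downward; lengths in m; the calibration is good to about 2 mm. The wrist camera is an equidistant fisheye: a pixel r from the principal point sees the ray r / f radians off the axis. A picture is of the moment at which its call begins: read the wrist's pose just before it. calibration takes no time and is no camera call.
- hand_in(): hands the job in, once; it reports no verdict.
The state is a dict: "time": time; "joints": joint angles; "joint_velocities": joint speeds; "joint_efforts": joint torques, N m; "tool_pos": TCP position; "tcp_rot": TCP orientation; "contact_force": force on the tool from outside, world axes, zero at the start; "moment": the same for the moment, N m; "grip_width": opening from 0.0 (shut) to 1.0 (fully open).
Only numpy, scipy, OpenCV 4.12 (cv2) and the standard library are available. Lean on these libraries where they do the work, as an engineer would, in place of code of your own. Each camera call takes 0.05 s, during which the arm holds its last target.

TASK

Take the L-shaped gauge out of its wooden rack and hang it on the headed peg of the steel stand, leg down, by whichever of its holes lets it hang with its long edge level. Slide it past the peg's head and right back to the shoulder, then let it go so that it hangs still. The peg's height was set by eye, so feel for it, work gently without pushing hard on the stand, and leave the other things where they are.

Things in the scene. Friction and masses are not known exactly. Their poses are not given: they have to be found in the camera images.
- gauge: L-shaped aluminium plate, 6 mm thick, even, 0.28 kg. Bar 180 x 65 mm high; flush at its +y end a leg 60 mm wide runs 105 mm below the bar. Row of five 17 mm holes in the bar. Origin: middle of the bar's top edge, mid-thickness; x normal, y along the bar to the leg end, z up. Starts upright in the rack, top edge 183 mm above the table, its upper 50 mm free to grip from above.
- rack: Fixed light-wood rack, base 100 x 200 x 9 mm: a post 37 x 26 mm at y = -73 mm (slot floor 118, top 130 mm above the table) carries the bar's free end, a low foot (top 40 mm) at y = +60 mm the leg's end; slots 9 mm wide, open above, gauge loose in them. Origin: middle of the underside; y along the slots, z up.
- stand: Fixed steel stand, base x -45 to +85 mm, 120 mm wide, 12 thick. Level peg at y = 0 towards -x (to the robot): sleeve of 24 mm diameter from x = +50 to the shoulder at x = -5 mm, shank of 7 mm diameter to x = -37, head of 13 mm diameter with a flat nose, ending at x = -47. Nothing is higher than the sleeve's top. Origin: on the table under the peg's line; x along the peg, away from its head; z up.
- clamp (a point): Clamp on the stand's upright tube, at x = +37 mm, 159 mm above the table. It holds the sliding rod that carries the peg. The peg was set by eye and is not measured: its axis lies anywhere from 200 to 230 mm above the table and must be felt out. The sleeve may be touched from above; keep every push on the stand under 25 N (the clamp would slip at about 60 N).
- hole1 (a point): centre of hole 1 of the gauge (mid-thickness), counted from the end without the leg; 49.3 mm to the -y side of the gauge's origin, 40 mm below the top edge; hole diameter 17 mm
- hole2 (a point): centre of hole 2 of the gauge (mid-thickness), counted from the end without the leg; 25.3 mm to the -y side of the gauge's origin, 40 mm below the top edge; hole diameter 17 mm
- hole3 (a point): centre of hole 3 of the gauge (mid-thickness), counted from the end without the leg; 1.3 mm to the -y side of the gauge's origin, 40 mm below the top edge; hole diameter 17 mm
- hole4 (a point): centre of hole 4 of the gauge (mid-thickness), counted from the end without the leg; 22.7 mm to the +y side of the gauge's origin, 40 mm below the top edge; hole diameter 17 mm
- hole5 (a point): centre of hole 5 of the gauge (mid-thickness), counted from the end without the leg; 46.7 mm to the +y side of the gauge's origin, 40 mm below the top edge; hole diameter 17 mm
- goblet: turned light-wood goblet, 52 mm wide, 85 mm high, bystander; origin at the middle of its foot
- bowl: turned dark-wood bowl, 124 mm wide, 45 mm high, bystander; origin at the middle of its foot
- jar: small amber glass wax jar, 54 mm wide, 48 mm high, bystander; origin at the middle of its underside
- blank: short upright wood blank, 44 mm diameter, 40 mm high, bystander; origin at the middle of its underside
- chuck_ring: dark steel chuck ring lying flat, 80 mm outside, 22 mm high, bystander; origin at the middle of its underside
- driver: screwdriver lying on the table, bystander; origin about its middle on the table
- mallet: hammer lying on the table, bystander; origin about its middle on the table
Mind the look-alikes: they are no part of the job. Leave any pink look-alike of the rack alone.

How it is judged:
By the outcome, as a careful person would: the job done as asked, in the order asked, and still so for the second after the job is handed in, with the robot touching nothing.
It also fails if it takes over 61 s, if anything falls off the work surface, if the arm or the gripper's body presses on something with over 40 N, if the wrist force passes 120 N, or if a joint passes its speed limit or range.

## Working session

There is one attempt and no reset: what is moved stays moved. The work goes in short steps, Python scripts to look and compute and a shell command to move; the robot and the scene stay as the last step left them, time stands still between calls to the robot, and variables do not carry over. Pictures are saved under pics/ and viewed, and the job is handed in when it is done.

```bash
mkdir -p pics; ls
python3 - <<'E'
from workcell import get_obs, vision, bot
import cv2
o=get_obs()
for k,v in o.items(): print(k,v)
print([a for a in dir(bot) if a[0]!='_'],bot.tip_reach)
for n in("scene","side","wrist"):
    im=vision.capture(n); cv2.imwrite(f"pics/{n}0.png",im[:,:,::-1]); print(n,vision.calibration(n))
E
```

```text
pics
time 0.0
joints [ 1.06287565e+00  2.21232597e-01  1.52759234e+00  4.90196995e-05
  1.39465767e+00 -1.26150068e-01]
joint_velocities [-2.27939847e-04 -7.84563700e-04 -7.17145768e-05  4.99540812e-04
  1.59663535e-03 -6.70472540e-04]
joint_efforts [-1.70399508e-03 -4.94600523e+01 -3.87378109e+01  6.97980914e-02
  5.72429679e-02 -1.53772207e-04]
tool_pos [0.23256621 0.579453   0.20984318]
tcp_rot [-3.17522395e-04  1.89732348e-01  9.81835395e-01 -8.90363427e-04]
contact_force [-0.25969279  0.32439965  0.8812245 ]
moment [ 1.42319487e-02  3.88105742e-03 -3.35000245e-05]
grip_width 0.9997173310054983
['Unreachable', 'tip_reach'] 0.017
scene {'fx': 511.4330650661838, 'fy': 511.4330650661838, 'cx': 281.0393234882723, 'cy': 208.1522701233972, 'R': array([[ 0.86821443,  0.49618755,  0.00127174],
       [ 0.38715503, -0.67582502, -0.62719337],
       [-0.31034607,  0.5450307 , -0.77886254]]), 't': array([-0.46258097, -0.1232813 ,  1.60997112])}
side {'fx': 440.54397846554025, 'fy': 440.54397846554025, 'cx': 283.25196599389295, 'cy': 213.8961733215637, 'R': array([[ 0.98979002, -0.14192773,  0.01312402],
       [-0.08385611, -0.6543017 , -0.75156999],
       [ 0.11525569,  0.74279594, -0.65952279]]), 't': array([-0.50877455,  0.14715822,  1.19098106])}
wrist {'fx': 325.19226210127806, 'fy': 325.19226210127806, 'cx': 278.07668181072745, 'cy': 213.72592807501377, 'hand_eye': array([[-6.42068640e-04, -9.60250992e-01, -2.79137280e-01,
         7.71143630e-02],
       [ 9.99999793e-01, -6.02676363e-04, -2.26941855e-04,
        -3.34477198e-04],
       [ 4.96917013e-05, -2.79137368e-01,  9.60251179e-01,
        -1.73914243e-01],
       [ 0.00000000e+00,  0.00000000e+00,  0.00000000e+00,
         1.00000000e+00]])}
```

View pics/scene0.png

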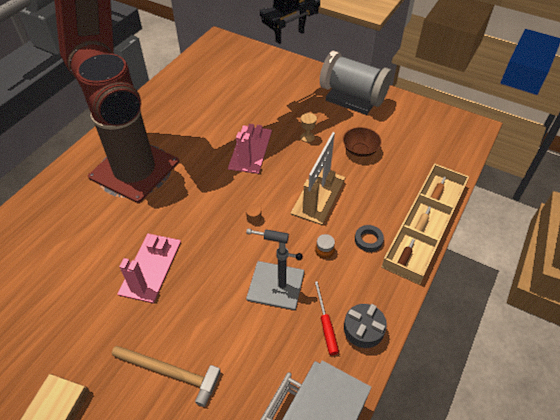

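View pics/side0.png

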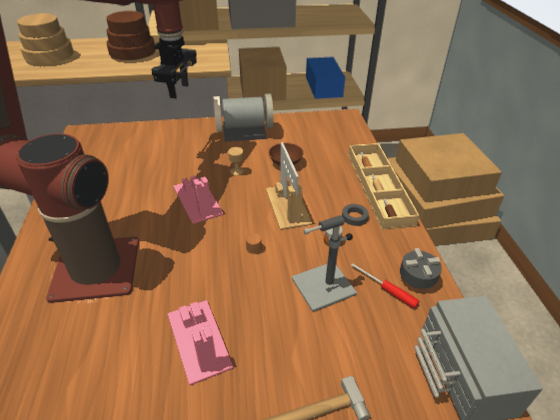

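View pics/wrist0.png

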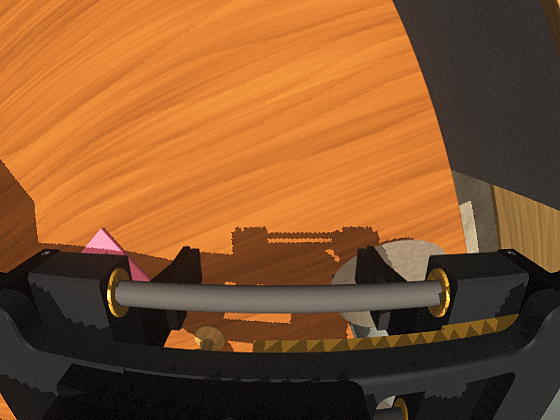

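The scene view shows the gauge in the natural-wood rack near (320,180), the steel stand at (278,270) with its peg pointing left, and two pink look-alike racks. I'll zoom in on both views.

Run:
```python
import cv2
a=cv2.imread("pics/scene0.png"); b=cv2.imread("pics/side0.png")
def c(im,x,y,w,h,s,n): cv2.imwrite(f"pics/{n}.png",cv2.resize(im[y:y+h,x:x+w],None,fx=s,fy=s,interpolation=cv2.INTER_CUBIC))
c(a,230,125,130,100,6,"c_gauge_scene"); c(a,235,215,100,100,6,"c_stand_scene")
c(b,250,135,130,100,6,"c_gauge_side"); c(b,280,195,100,120,5,"c_stand_side")
```

```text
(no output)
```

View pics/c_gauge_scene.png

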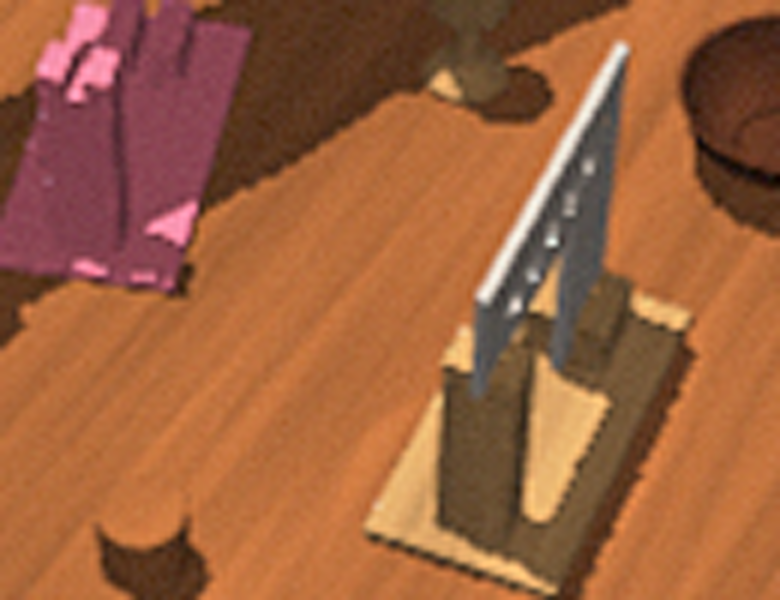

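View pics/c_stand_scene.png

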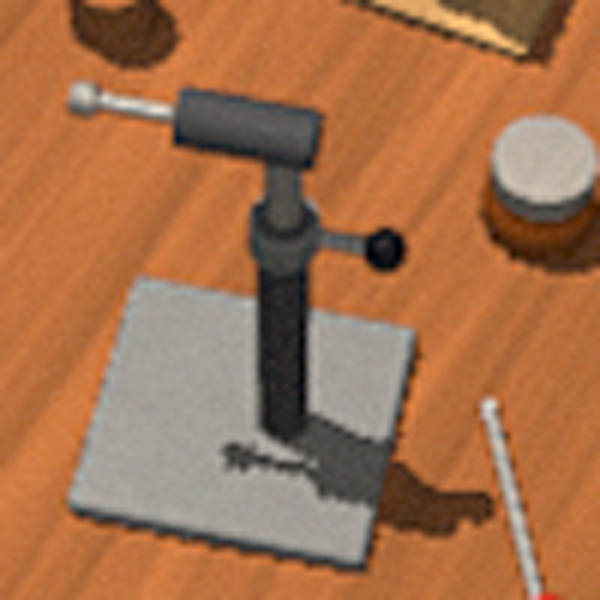

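View pics/c_gauge_side.png

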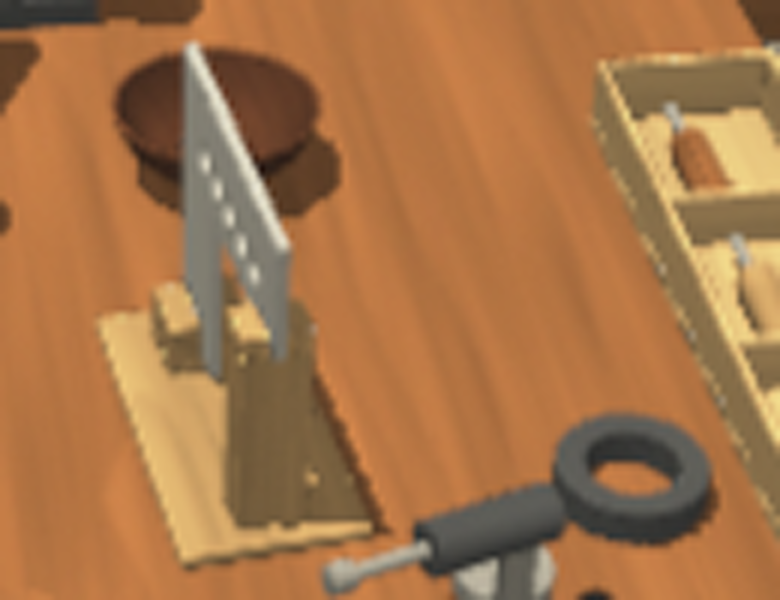

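View pics/c_stand_side.png

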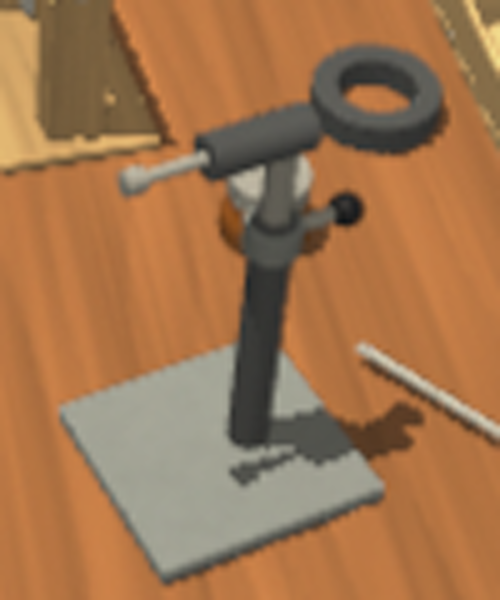

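```bash
cat > h.py <<'E'
import numpy as np, cv2
from workcell import get_obs, vision
from scipy.spatial.transform import Rotation as Ro
def cam(n):
    c=vision.calibration(n);K=np.array([[c['fx'],0,c['cx']],[0,c['fy'],c['cy']],[0,0,1]]);return K,c['R'],c['t']
def ray(n,p):
    K,R,t=cam(n); d=R.T@np.linalg.inv(K)@np.array([p[0],p[1],1.]); return -R.T@t, d/np.linalg.norm(d)
def plane(n,p,z):
    o,d=ray(n,p); return o+d*(z-o[2])/d[2]
def tri(rs):
    A=sum(np.eye(3)-np.outer(d,d) for o,d in rs); b=sum((np.eye(3)-np.outer(d,d))@o for o,d in rs)
    X=np.linalg.solve(A,b); return X,[np.linalg.norm(np.cross(d,X-o)) for o,d in rs]
E
python3 - <<'E'
from h import *
np.set_printoptions(precision=4,suppress=True)
S=lambda o,s,l:[(o[0]+x/s,o[1]+y/s) for x,y in l]
for n,ps in (("scene",S((230,125),6,[(486,297),(622,47)])),("side",S((250,135),6,[(286,246),(192,48)]))):
    q=[plane(n,p,.183) for p in ps]; d=q[1]-q[0]; print(n,q,(q[0]+q[1])/2,np.linalg.norm(d),np.degrees(np.arctan2(d[1],d[0])))
for n,ps in (("scene",S((235,215),6,[(138,282),(412,330),(365,560),(75,503)])),("side",S((280,195),5,[(62,410),(280,345),(382,490),(165,575)]))):
    q=np.array([plane(n,p,.012) for p in ps]);print(n,q[:,:2].tolist(),q.mean(0),[ (np.linalg.norm(q[i]-q[i-1]),np.degrees(np.arctan2(*(q[i]-q[i-1])[[1,0]]))) for i in range(4)])
P=[]
for a,b in (((84,98),(132,180)),((180,116),(205,157)),((316,138),(318,121))):
    X,e=tri([ray("scene",S((235,215),6,[a])[0]),ray("side",S((280,195),5,[b])[0])]);print(X,e);P.append(X)
d=P[1]-P[0];print(np.degrees(np.arctan2(d[1],d[0])),np.linalg.norm(d))
d=P[2]-P[0];print(np.degrees(np.arctan2(d[1],d[0])),np.linalg.norm(d))
E
```

```text
scene [array([0.5649, 0.1026, 0.183 ]), array([0.5463, 0.2763, 0.183 ])] [0.5556 0.1895 0.183 ] 0.1747469938056226 96.10366433789301
side [array([0.5662, 0.1013, 0.183 ]), array([0.5469, 0.2733, 0.183 ])] [0.5565 0.1873 0.183 ] 0.17301970893097834 96.37362494927217
scene [[0.52329902575033, -0.10861427023296377], [0.6420804399282463, -0.06968720139253992], [0.6784033099237889, -0.1794744725489178], [0.5580792247979077, -0.21727685759969395]] [ 0.6005 -0.1438  0.012 ] [(np.float64(0.11409303282418867), np.float64(107.74857979924165)), (np.float64(0.12499736414266012), np.float64(18.145015110623962)), (np.float64(0.1156399403003873), np.float64(-71.69331947388676)), (np.float64(0.12612258234316112), np.float64(-162.55877323537698))]
side [[0.5224426044003178, -0.11010788248691394], [0.6473189699151006, -0.080104507781104], [0.6760718655275342, -0.18405452817044698], [0.5560252111301345, -0.22117041408527383]] [ 0.6005 -0.1489  0.012 ] [(np.float64(0.11602877832592318), np.float64(106.82403905997808)), (np.float64(0.12843017230354745), np.float64(13.510069236750187)), (np.float64(0.10785330660227493), np.float64(-74.53839194516065)), (np.float64(0.12565344491597183), np.float64(-162.81949753227545))]
[ 0.54   -0.1619  0.2258] [np.float64(0.00014327438971765752), np.float64(0.00014327438971751998)]
[ 0.5758 -0.1501  0.2247] [np.float64(8.400316063476434e-05), np.float64(8.400316063485255e-05)]
[ 0.6295 -0.1395  0.2325] [np.float64(0.0013742095666706903), np.float64(0.0013742095666707495)]
18.174673688798563 0.037765275262754104
14.034002125203882 0.09252950214118959
```

Gauge: origin ≈ (0.556, 0.188), yaw ≈ 6.2°, leg towards world +y. Stand: yaw ≈ 17.5°, peg head ≈ (0.540, −0.163, ~0.225). By area moments the centre of mass lies at y = +22.5 mm, so hole 4 is the one. First I'll turn and rise.

```bash
python3 -m crank '0 0 -0.4 7.16; 0 0 -0.4 7.16; 0 0 -0.4 7.16;0 0 -0.4 7.16;0 0 -0.4 7.16;0 0 -0.4 7.16;0 0 -0.4 7.1;0 0 0 0' 255 20
cat >> h.py <<'E'
def to(target,yaw=None):
    o=get_obs(); R=Ro.from_quat(np.r_[o['tcp_rot'][1:],o['tcp_rot'][0]]).as_matrix(); p=o['tool_pos']
    ya=np.degrees(np.arctan2(R[1,1],R[0,1])); d=R.T@(np.array(target)-p)/.04
    print("pos",p,"yaw_y",ya,"tilt z",R[:,2],"units",d, "" if yaw is None else "turn %.2f"%(ya-yaw),"F",o['contact_force'],'w',o['grip_width'],'t',o['time'])
E
python3 - <<'E'
from h import *
np.set_printoptions(precision=4,suppress=True)
y=np.radians(17.5);o=np.array([.5814,-.152]);q=o+.015*np.array([np.cos(y),np.sin(y)])
to([q[0],q[1],.33],17.5)
E
```

```text
time: 0.82
tool_pos: [0.2335, 0.5812, 0.3268]
tcp_rot: [-0.0, 0.589, 0.808, 0.003]
contact_force: [0.3, 0.3, 0.1]
grip_width: 0.475
pos [0.2335 0.5812 0.3268] yaw_y 17.809539701257144 tilt z [ 0.0027  0.0049 -1.    ] units [-20.1129   3.0495  -0.1456] turn 0.31 F [0.3494 0.3052 0.1356] w 0.4751411883799137 t 0.8167
```

```bash
python3 -m crank '-1 .15 0 0;-1 .15 0 0;-1 .15 0 0;-1 .15 0 0;-1 .15 0 0;-1 .15 0 0;-1 .15 0 0;-1 .15 0 0;-1 .15 0 0;-1 .15 0 0;-1 .15 0 0;-1 .15 0 0;-1 .15 0 0;-1 .15 0 0;-1 .15 0 0;-1 .15 0 0;-1 .15 0 0;-1 .15 0 0;-1 .15 0 0'
python3 -m crank '0 0 0 0; 0 0 0 0;0 0 0 0'
python3 - <<'E'
from h import *
np.set_printoptions(precision=4,suppress=True)
y=np.radians(17.5);o=np.array([.5814,-.152]);q=o+.015*np.array([np.cos(y),np.sin(y)])
to([q[0],q[1],.33],17.5)
im=vision.capture("wrist");cv2.imwrite("pics/w1.png",im[:,:,::-1])
E
```

```text
time: 2.4
tool_pos: [0.5771, -0.1091, 0.3215]
tcp_rot: [-0.001, 0.586, 0.811, -0.0]
contact_force: [1.7, 0.4, -0.3]
grip_width: 0.003
time: 2.65
tool_pos: [0.5763, -0.1068, 0.3216]
tcp_rot: [-0.001, 0.587, 0.81, -0.0]
contact_force: [-0.7, 1.1, 0.4]
grip_width: 0.007
pos [ 0.5763 -0.1068  0.3216] yaw_y 18.16310775445218 tilt z [-0.0021  0.0012 -1.    ] units [-1.1169  0.1427 -0.2133] turn 0.66 F [-0.7194  1.051   0.4305] w 0.006931745825294391 t 2.65
```

View pics/w1.png

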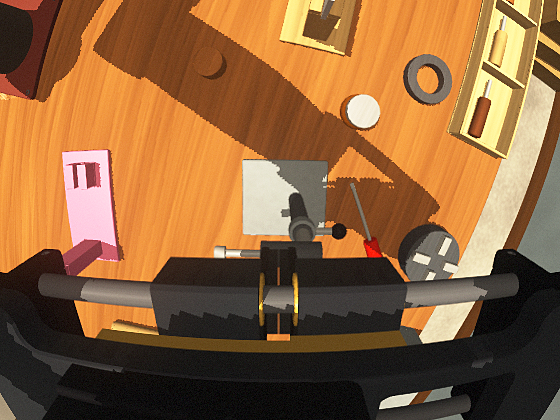

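Peg head at about (220,253), sleeve partly hidden behind the closed fingers (270,250). Moving over it.

```bash
python3 -m crank '-0.7 0 0 0;-.8 0 0 -.5;0 0 0 0; 0 0 0 0;0 0 0 0'
python3 - <<'E'
from h import *
np.set_printoptions(precision=4,suppress=True)
y=np.radians(17.5);o=np.array([.5814,-.152]);q=o+.015*np.array([np.cos(y),np.sin(y)])
to([q[0],q[1],.33],17.5)
im=vision.capture("wrist");cv2.imwrite("pics/w2.png",cv2.resize(im[150:300,180:360,::-1],None,fx=4,fy=4,interpolation=cv2.INTER_CUBIC))
E
```

```text
time: 3.12
tool_pos: [0.5953, -0.1627, 0.3231]
tcp_rot: [-0.0, 0.583, 0.812, 0.0]
contact_force: [-0.1, -0.7, 0.4]
grip_width: 0.005
pos [ 0.5953 -0.1627  0.3231] yaw_y 18.670735208524025 tilt z [ 0.0001  0.0006 -1.    ] units [ 0.3562  0.1317 -0.1729] turn 1.17 F [-0.0697 -0.6964  0.4066] w 0.005279042749747172 t 3.1167
```

View pics/w2.png

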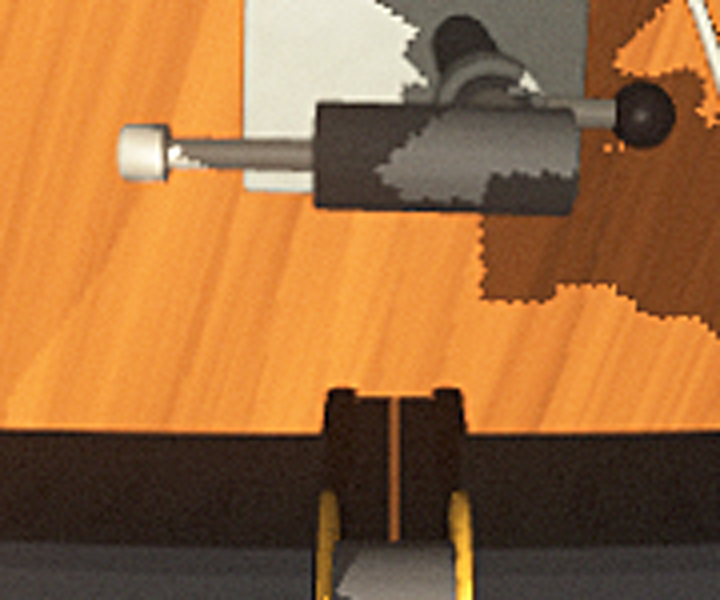

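Clear view: peg head centre (144,152) in the 4× crop, sleeve from (318,157) to (576,161). Casting rays.

```bash
cat >> h.py <<'E'
def wray(px,pos,quat):
    c=vision.calibration("wrist"); u=np.array([(px[0]-c['cx'])/c['fx'],(px[1]-c['cy'])/c['fy']]); r=np.linalg.norm(u)
    d=np.r_[np.sin(r)*u/r,np.cos(r)]; H=c['hand_eye']; R=Ro.from_quat(np.r_[quat[1:],quat[0]]).as_matrix()
    return np.array(pos)+R@H[:3,3], R@H[:3,:3]@d
def wplane(px,pos,quat,z):
    o,d=wray(px,pos,quat); return o+d*(z-o[2])/d[2]
E
python3 - <<'E'
from h import *
np.set_printoptions(precision=4,suppress=True)
ob=get_obs()
for z in(.21,.22,.23):
    P=[wplane((180+x/4,150+y/4),ob['tool_pos'],ob['tcp_rot'],z) for x,y in((120,152),(168,152),(318,157),(577,161))]
    d=P[3]-P[0];print(z,P,np.degrees(np.arctan2(d[1],d[0])),np.linalg.norm(d),np.linalg.norm(P[3]-P[2]))
to([.6,-.15,.3],17.5)
E
```

```text
0.21 [array([ 0.5301, -0.1658,  0.21  ]), array([ 0.5408, -0.1624,  0.21  ]), array([ 0.5737, -0.1527,  0.21  ]), array([ 0.6295, -0.1347,  0.21  ])] 17.390498357562304 0.10417267938607866 0.0587097589946093
0.22 [array([ 0.5315, -0.1632,  0.22  ]), array([ 0.5418, -0.1598,  0.22  ]), array([ 0.5735, -0.1505,  0.22  ]), array([ 0.6275, -0.1332,  0.22  ])] 17.390498357562286 0.10054518061736958 0.05666536904784737
0.23 [array([ 0.5329, -0.1606,  0.23  ]), array([ 0.5428, -0.1573,  0.23  ]), array([ 0.5734, -0.1484,  0.23  ]), array([ 0.6254, -0.1316,  0.23  ])] 17.39049835756228 0.09691768184866051 0.05462097910108542
pos [ 0.5953 -0.1625  0.3232] yaw_y 18.685987704574682 tilt z [ 0.0003  0.0004 -1.    ] units [0.259  0.2109 0.5811] turn 1.19 F [-0.8067  0.3063 -0.0854] w 0.008816265739409346 t 3.1667
```

```bash
python3 -m crank '.45 .1 .4 1.2;0 0 .7 0;0 0 0 0; 0 0 0 0;0 0 0 0'
python3 - <<'E'
from h import *
np.set_printoptions(precision=4,suppress=True)
to([.599,-.1405,.26],17.4)
E
```

```text
time: 3.58
tool_pos: [0.5938, -0.1454, 0.2803]
tcp_rot: [0.001, 0.592, 0.806, 0.0]
contact_force: [-1.3, -1.1, 0.2]
grip_width: 0.011
pos [ 0.5938 -0.1454  0.2803] yaw_y 17.42869434602376 tilt z [ 0.001  -0.0005 -1.    ] units [0.0789 0.1607 0.5071] turn 0.03 F [-1.3145 -1.1225  0.1779] w 0.010617196005402557 t 3.5833
```

```bash
python3 -m crank '.08 .16 .25 0;0 0 0 0;0 0 .03 0;0 0 .03 0;0 0 .03 0;0 0 0 0'
for i in 1; do :; done
python3 -m crank '0 0 .03 0;0 0 .03 0;0 0 0 0'
```

```text
time: 4.08
tool_pos: [0.5987, -0.1411, 0.2652]
tcp_rot: [-0.0, 0.592, 0.806, -0.0]
contact_force: [0.3, 0.3, 0.7]
grip_width: 0.008
time: 4.33
tool_pos: [0.5986, -0.141, 0.2626]
tcp_rot: [-0.0, 0.592, 0.806, -0.0]
contact_force: [-0.0, -0.2, 0.2]
grip_width: 0.003
```

```bash
python3 -m crank '0 0 .03 0;0 0 .03 0;0 0 0 0'
```

```text
time: 4.58
tool_pos: [0.5986, -0.1409, 0.2602]
tcp_rot: [-0.0, 0.592, 0.806, -0.0]
contact_force: [-0.2, -0.3, -0.8]
grip_width: 0.004
```

```bash
python3 -m crank '0 0 .03 0;0 0 .03 0;0 0 0 0'
```

```text
time: 4.83
tool_pos: [0.5986, -0.1409, 0.2578]
tcp_rot: [-0.0, 0.592, 0.806, -0.0]
contact_force: [0.2, 0.2, -0.2]
grip_width: 0.008
```

```bash
python3 -m crank '0 0 .03 0;0 0 .03 0;0 0 0 0'
```

```text
time: 5.08
tool_pos: [0.5986, -0.1409, 0.2554]
tcp_rot: [-0.0, 0.592, 0.806, -0.0]
contact_force: [0.0, 0.2, 0.8]
grip_width: 0.004
```

```bash
python3 -m crank '0 0 .02 0;0 0 .02 0;0 0 0 0'
```

```text
time: 5.33
tool_pos: [0.5987, -0.1409, 0.254]
tcp_rot: [-0.0, 0.592, 0.806, -0.0]
contact_force: [0.5, 1.0, -0.3]
grip_width: 0.003
```

```bash
python3 -m crank '0 0 .02 0;0 0 .02 0;0 0 0 0'
```

```text
time: 5.58
tool_pos: [0.5986, -0.1409, 0.2523]
tcp_rot: [-0.0, 0.592, 0.806, -0.0]
contact_force: [-0.0, 0.2, -0.8]
grip_width: 0.004
```

```bash
python3 -m crank '0 0 .02 0;0 0 0 0'
```

```text
time: 5.75
tool_pos: [0.5987, -0.1409, 0.2516]
tcp_rot: [-0.0, 0.592, 0.806, -0.0]
contact_force: [-0.7, -0.2, 0.1]
grip_width: 0.005
```

```bash
python3 -m crank '0 0 .02 0;0 0 0 0'
```

```text
time: 5.92
tool_pos: [0.5987, -0.1409, 0.2508]
tcp_rot: [-0.0, 0.592, 0.806, -0.0]
contact_force: [0.7, -0.1, -0.3]
grip_width: 0.006
```

```bash
python3 -m crank '0 0 .02 0;0 0 0 0'
```

```text
time: 6.08
tool_pos: [0.5987, -0.1409, 0.25]
tcp_rot: [-0.0, 0.592, 0.806, -0.0]
contact_force: [0.6, -0.7, -0.4]
grip_width: 0.001
```

```bash
python3 -m crank '0 0 .025 0;0 0 .025 0;0 0 0 0'
```

```text
time: 6.33
tool_pos: [0.5986, -0.1409, 0.2478]
tcp_rot: [-0.0, 0.592, 0.806, -0.0]
contact_force: [-0.1, 0.7, 0.9]
grip_width: 0.009
```

```bash
python3 -m crank '0 0 .025 0;0 0 .02 0;0 0 0 0'
python3 - <<'E'
from h import *
for n,x,y,w,h in(("scene",235,185,120,100),("side",280,165,120,100)):
    im=vision.capture(n)[y:y+h,x:x+w,::-1];cv2.imwrite(f"pics/t_{n}.png",cv2.resize(im,None,fx=5,fy=5,interpolation=cv2.INTER_CUBIC))
E
```

```text
time: 6.58
tool_pos: [0.5986, -0.1409, 0.2461]
tcp_rot: [-0.0, 0.592, 0.806, -0.0]
contact_force: [0.7, 0.1, -1.0]
grip_width: 0.006
```

View pics/t_side.png

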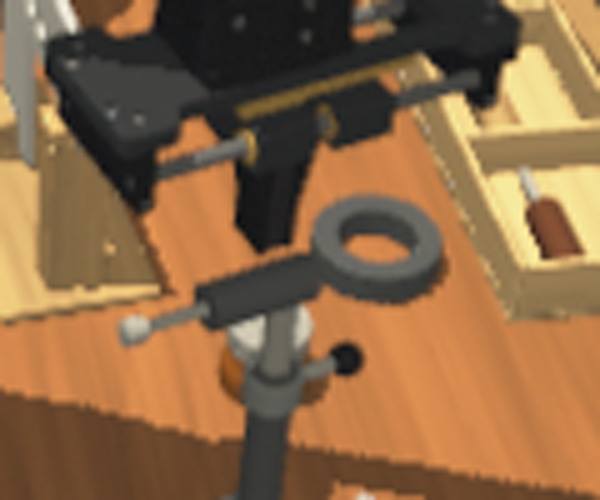

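View pics/t_scene.png

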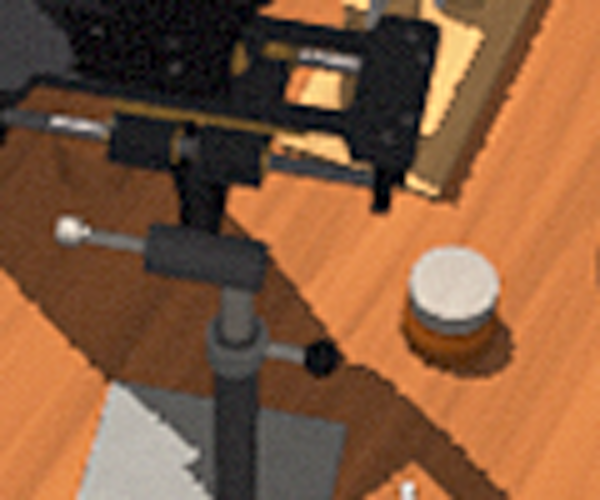

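Run:
```python
from h import *
np.set_printoptions(precision=4,suppress=True)
ob=get_obs();p=ob['tool_pos'];print(p)
for n,o in(("scene",(235,185)),("side",(280,165))):
    K,R,t=cam(n)
    for d in(0,-.0095,.0095):
      y=np.radians(17.4);q=p+[-np.sin(y)*d,np.cos(y)*d,-.017]
      c=K@(R@q+t);c=c[:2]/c[2];print(n,d,(c-o)*5)
for z in (.2,.205,.21,.215): 
  # project line at height z: nose & shoulder from wrist
  pos=[0.5953,-0.1626,0.3231];quat=[0,.583,.8125,0]
  for px in((120,152),(318,157),(577,161)):
    X=wplane((180+px[0]/4,150+px[1]/4),pos,quat,z)
    print(z,px,X,[((lambda c:c[:2]/c[2])(cam(n)[0]@(cam(n)[1]@X+cam(n)[2]))-o)*5 for n,o in(("scene",(235,185)),("side",(280,165)))])
```

```text
[ 0.5987 -0.1409  0.2463]
scene 0 [203.0233 246.9444]
scene -0.0095 [198.4202 263.4907]
scene 0.0095 [207.5808 230.5621]
side 0 [250.5907 281.4646]
side -0.0095 [261.1441 294.2716]
side 0.0095 [240.1712 268.82  ]
0.2 (120, 152) [ 0.5287 -0.1686  0.2   ] [array([ 44.6201, 264.9113]), array([107.1836, 383.554 ])]
0.2 (318, 157) [ 0.5737 -0.155   0.2   ] [array([141.9487, 283.4563]), array([198.8065, 353.8437])]
0.2 (577, 161) [ 0.6315 -0.1364  0.2   ] [array([269.7155, 305.7056]), array([311.7993, 315.2649])]
0.205 (120, 152) [ 0.5294 -0.1673  0.205 ] [array([ 46.8056, 257.2929]), array([108.652 , 373.4817])]
0.205 (318, 157) [ 0.5737 -0.1539  0.205 ] [array([142.7719, 275.5346]), array([198.9336, 344.3493])]
0.205 (577, 161) [ 0.6305 -0.1356  0.205 ] [array([268.7282, 297.4164]), array([310.3287, 306.5014])]
0.21 (120, 152) [ 0.5301 -0.1659  0.21  ] [array([ 49.0035, 249.6311]), array([110.127 , 363.3638])]
0.21 (318, 157) [ 0.5736 -0.1528  0.21  ] [array([143.5996, 267.569 ]), array([199.0614, 334.8078])]
0.21 (577, 161) [ 0.6294 -0.1348  0.21  ] [array([267.7357, 289.0828]), array([308.8499, 297.6892])]
0.215 (120, 152) [ 0.5308 -0.1646  0.215 ] [array([ 51.214 , 241.9256]), array([111.6087, 353.2002])]
0.215 (318, 157) [ 0.5735 -0.1517  0.215 ] [array([144.4318, 259.5593]), array([199.1897, 325.2189])]
0.215 (577, 161) [ 0.6284 -0.134   0.215 ] [array([266.7378, 280.7045]), array([307.3629, 288.8282])]
```

Run:
```python
from h import *
for n,x,y,w,h in(("scene",255,205,50,45),("side",310,190,50,45)):
    im=vision.capture(n)[y:y+h,x:x+w,::-1];cv2.imwrite(f"pics/u_{n}.png",cv2.resize(im,None,fx=12,fy=12,interpolation=cv2.INTER_NEAREST))
ob=get_obs();print(ob['contact_force'],ob['tool_pos'])
```

```text
[ 0.14465068 -0.03851602 -0.10101976] [ 0.59874907 -0.14096593  0.24640305]
```

View pics/u_side.png

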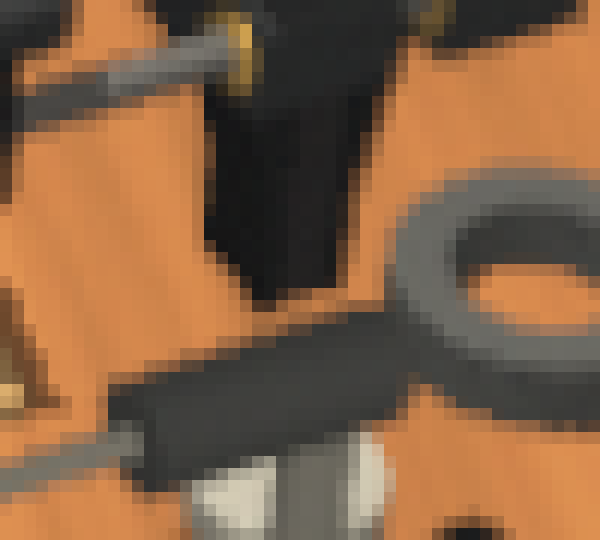

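View pics/u_scene.png

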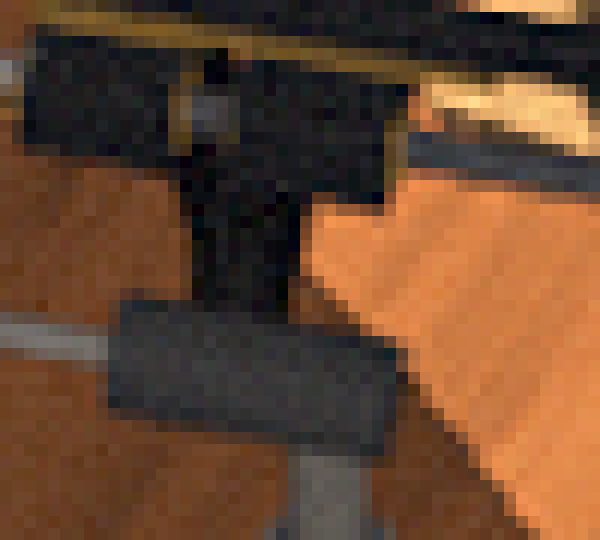

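The side view shows a clear gap (tip corner at (332,215), sleeve top at ~(332,217)). The fingertips look about 23 mm higher than `tip_reach` implies, and the wrist view agrees. I'll keep feeling downwards and not trust that number.

```bash
python3 -m crank '0 0 .025 0;0 0 .025 0;0 0 .025 0;0 0 .025 0;0 0 0 0'
```

```text
time: 7.2
tool_pos: [0.5986, -0.1409, 0.242]
tcp_rot: [-0.0, 0.592, 0.806, -0.0]
contact_force: [1.2, -0.1, -0.2]
grip_width: 0.002
```

```bash
python3 -m crank '0 0 .02 0;0 0 .02 0;0 0 0 0'
```

```text
time: 7.45
tool_pos: [0.5987, -0.1409, 0.2405]
tcp_rot: [-0.0, 0.592, 0.806, -0.0]
contact_force: [-0.1, -0.0, -0.7]
grip_width: 0.003
```

```bash
python3 -m crank '0 0 .02 0;0 0 .02 0;0 0 0 0'
```

```text
time: 7.7
tool_pos: [0.5986, -0.1409, 0.2389]
tcp_rot: [-0.0, 0.592, 0.806, -0.0]
contact_force: [0.7, 0.3, -0.5]
grip_width: 0.006
```

```bash
python3 -m crank '0 0 .02 0;0 0 .02 0;0 0 0 0'
```

```text
time: 7.95
tool_pos: [0.5987, -0.1409, 0.2373]
tcp_rot: [-0.0, 0.592, 0.806, -0.0]
contact_force: [0.8, 0.8, -0.0]
grip_width: -0.001
```

```bash
python3 -m crank '0 0 .02 0;0 0 .02 0;0 0 0 0'
```

```text
time: 8.2
tool_pos: [0.5987, -0.1409, 0.2357]
tcp_rot: [-0.0, 0.592, 0.806, -0.0]
contact_force: [0.4, -0.4, -0.4]
grip_width: 0.007
```

```bash
python3 -m crank '0 0 .02 0;0 0 .02 0;0 0 0 0'
```

```text
time: 8.45
tool_pos: [0.5986, -0.1409, 0.2341]
tcp_rot: [-0.0, 0.592, 0.806, -0.0]
contact_force: [-0.1, -0.5, 0.5]
grip_width: 0.004
```

```bash
python3 -m crank '0 0 .02 0;0 0 .02 0;0 0 0 0'
```

```text
time: 8.7
tool_pos: [0.5986, -0.1409, 0.2325]
tcp_rot: [-0.0, 0.592, 0.806, -0.0]
contact_force: [0.4, 0.6, 0.4]
grip_width: 0.004
```

```bash
python3 -m crank '0 0 .02 0;0 0 .02 0;0 0 0 0'
python3 - <<'E'
from h import *
im=vision.capture("wrist");cv2.imwrite("pics/w3.png",cv2.resize(im[170:300,180:360,::-1],None,fx=4,fy=4))
for n,x,y,w,h in(("side",310,190,50,45),):
    im=vision.capture(n)[y:y+h,x:x+w,::-1];cv2.imwrite(f"pics/v_{n}.png",cv2.resize(im,None,fx=12,fy=12,interpolation=cv2.INTER_NEAREST))
E
```

```text
time: 8.95
tool_pos: [0.5986, -0.1409, 0.2309]
tcp_rot: [-0.0, 0.592, 0.806, -0.0]
contact_force: [-0.0, -0.6, -0.2]
grip_width: 0.011
```

View pics/v_side.png

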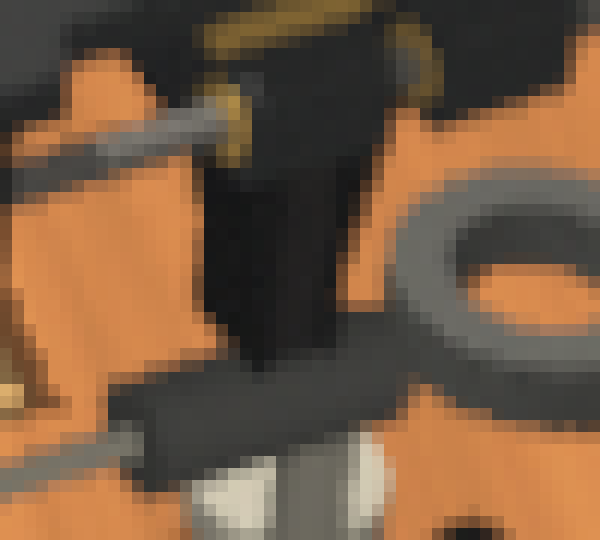

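View pics/w3.png

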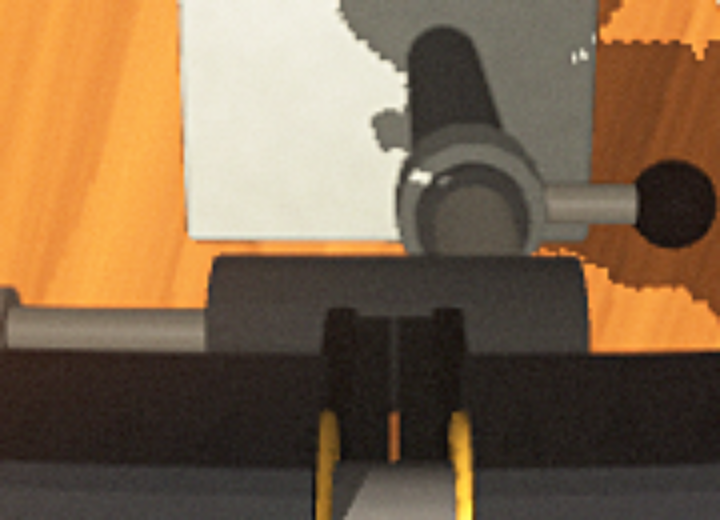

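The side view shows the tip (331,221) now just in front of the sleeve's top line, so contact is near.

```bash
python3 -m crank '0 0 .02 0;0 0 0 0'
```

```text
time: 9.22
tool_pos: [0.5987, -0.1409, 0.2302]
tcp_rot: [-0.0, 0.592, 0.806, -0.0]
contact_force: [-1.1, -0.6, 1.1]
grip_width: 0.001
```

```bash
python3 -m crank '0 0 .02 0;0 0 0 0'
```

```text
time: 9.38
tool_pos: [0.5987, -0.1409, 0.2294]
tcp_rot: [-0.0, 0.592, 0.806, -0.0]
contact_force: [0.7, -1.2, -0.9]
grip_width: 0.004
```

```bash
python3 -m crank '0 0 .02 0;0 0 0 0'
```

```text
time: 9.55
tool_pos: [0.5987, -0.1409, 0.2286]
tcp_rot: [-0.0, 0.592, 0.806, -0.0]
contact_force: [-0.2, 0.3, -0.0]
grip_width: 0.004
```

```bash
python3 -m crank '0 0 .02 0;0 0 0 0'
```

```text
time: 9.72
tool_pos: [0.5987, -0.1409, 0.2278]
tcp_rot: [-0.0, 0.592, 0.806, -0.0]
contact_force: [0.2, -0.1, -0.0]
grip_width: 0.006
```

```bash
python3 -m crank '0 0 .02 0;0 0 0 0'
```

```text
time: 9.88
tool_pos: [0.5987, -0.1409, 0.227]
tcp_rot: [-0.0, 0.592, 0.806, -0.0]
contact_force: [-0.1, -0.2, 0.4]
grip_width: 0.005
```

```bash
python3 -m crank '0 0 .02 0;0 0 0 0'
```

```text
time: 10.05
tool_pos: [0.5987, -0.1409, 0.2261]
tcp_rot: [-0.0, 0.592, 0.806, -0.0]
contact_force: [0.6, 0.5, 0.3]
grip_width: 0.006
```

```bash
python3 -m crank '0 0 .02 0;0 0 0 0'
```

```text
time: 10.22
tool_pos: [0.5987, -0.1409, 0.2254]
tcp_rot: [-0.0, 0.592, 0.806, -0.0]
contact_force: [-1.1, -0.4, -0.9]
grip_width: 0.006
```

```bash
python3 -m crank '0 0 .02 0;0 0 0 0'
```

```text
time: 10.38
tool_pos: [0.5988, -0.141, 0.2252]
tcp_rot: [0.0, 0.592, 0.806, 0.0]
contact_force: [-0.9, -0.3, 1.0]
grip_width: 0.007
```

```bash
python3 -m crank '0 0 .02 0;0 0 0 0'
python3 - <<'E'
from h import *
for n,x,y,w,h in(("scene",255,205,50,45),("side",310,190,50,45),):
    im=vision.capture(n)[y:y+h,x:x+w,::-1];cv2.imwrite(f"pics/x_{n}.png",cv2.resize(im,None,fx=12,fy=12,interpolation=cv2.INTER_NEAREST))
print(get_obs()['contact_force'])
E
```

```text
time: 10.55
tool_pos: [0.5988, -0.141, 0.225]
tcp_rot: [0.0, 0.592, 0.806, 0.0]
contact_force: [-2.6, 1.2, 5.9]
grip_width: 0.002
[-2.77401128  0.86869328  6.23429703]
```

View pics/x_side.png

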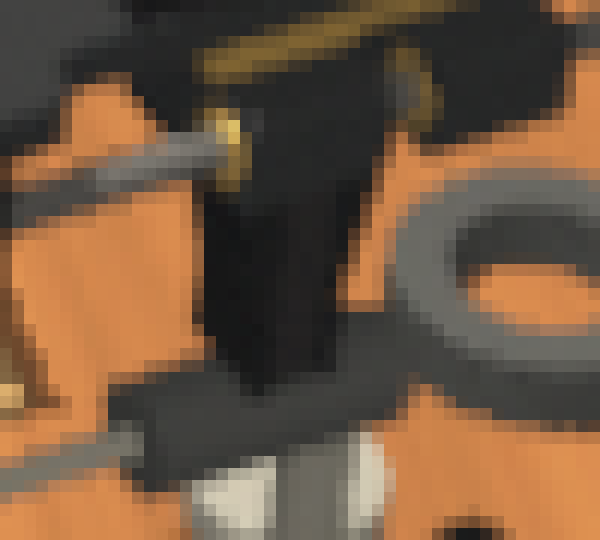

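View pics/x_scene.png

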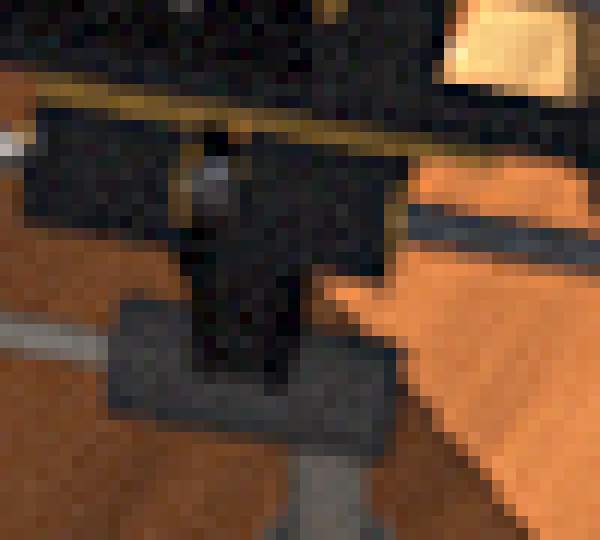

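Contact: the position stalls at TCP z ≈ 0.2252 and force rises to 6 N. With `tip_reach` = 17 mm the axis would be at 0.196, out of the given range, and the cameras say 0.22–0.225, so the stated fingertip reach looks wrong. I won't rely on it, and will later feel the sleeve directly with the held gauge's bar edge. Now up and over to the gauge.

```bash
python3 -m crank '0 0 -.5 0;0 0 -1 0;0 0 -1 0;0 0 0 5.6;0 0 0 5.6;0 0 0 0' 0 20
python3 - <<'E'
from h import *
np.set_printoptions(precision=4,suppress=True)
to([.5535,.2106,.31],6.2)
E
```

```text
time: 11.15
tool_pos: [0.5992, -0.1411, 0.3249]
tcp_rot: [0.001, 0.669, 0.743, 0.0]
contact_force: [0.1, 0.2, -1.0]
grip_width: 0.376
pos [ 0.5992 -0.1411  0.3249] yaw_y 5.968288560033772 tilt z [ 0.0019 -0.0007 -1.    ] units [ 8.8634 -0.2221  0.3646] turn -0.23 F [ 0.0903  0.1942 -1.0088] w 0.37567580921903987 t 11.15
```

```bash
python3 -m crank '1 0 0 0;1 0 0 0;1 0 0 0;1 0 0 0;1 0 0 0;1 -.1 0 0;1 -.1 0 0;1 0 0 0;.86 0 0 0;0 0 0 0;0 0 0 0'
python3 - <<'E'
from h import *
np.set_printoptions(precision=4,suppress=True)
to([.5535,.2106,.31],6.2)
o=get_obs();print(list(o['tool_pos']),list(o['tcp_rot']))
im=vision.capture("wrist");cv2.imwrite("pics/w4.png",im[:,:,::-1])
E
```

```text
time: 12.07
tool_pos: [0.5518, 0.2123, 0.3228]
tcp_rot: [-0.0, 0.666, 0.746, -0.001]
contact_force: [-0.8, -0.6, -0.2]
grip_width: 0.999
pos [0.5518 0.2123 0.3228] yaw_y 6.5271022313382705 tilt z [-0.0017 -0.0006 -1.    ] units [-0.0471  0.0375  0.3208] turn 0.33 F [-0.7517 -0.6408 -0.1656] w 0.9994793490866667 t 12.0667
[np.float64(0.551815648445863), np.float64(0.21230639770117948), np.float64(0.3228351237495946)] [np.float64(-0.00043125652509623904), np.float64(0.6657048233482028), np.float64(0.7462146626070655), np.float64(-0.0007612482979894733)]
```

View pics/w4.png

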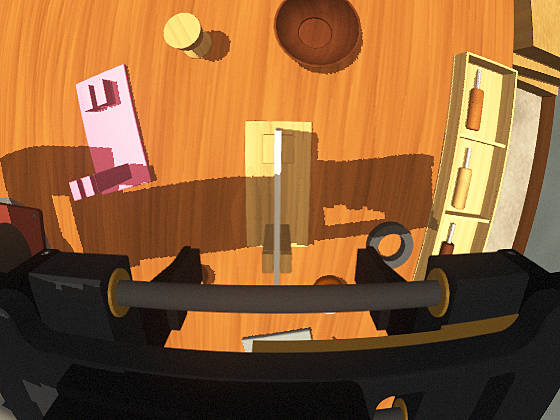

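The gauge's top edge runs from (278,129) at the leg end straight down to the gripper rod at (277,283), well aligned between the jaws.

Run:
```python
from h import *
np.set_printoptions(precision=4,suppress=True)
im=cv2.imread("pics/w4.png");cv2.imwrite("pics/w4z.png",cv2.resize(im[115:300,230:330],None,fx=3.2,fy=3.2,interpolation=cv2.INTER_CUBIC))
pos=[0.551815,0.212306,0.322835];q=[-0.00043,0.6657,0.7462,-0.00076]
g=im[...,:].min(axis=2)
for r in (130,140,150,160,170,190,210,230,240): 
    row=g[r,255:300].astype(int); print(r,255+np.where(row>row.max()*0.85)[0], row.max())
```

```text
130 [275] 221
140 [275 276 277 278 279 280] 255
150 [274 275 276 277 278 279 280] 255
160 [274 275 276 277 278 279 280] 255
170 [274 275 276 277 278 279 280] 255
190 [275 276 277 278 279] 147
210 [275 276 277 278 279] 141
230 [275 276 277 278 279] 146
240 [275 276 277 278] 145
```

View pics/w4z.png

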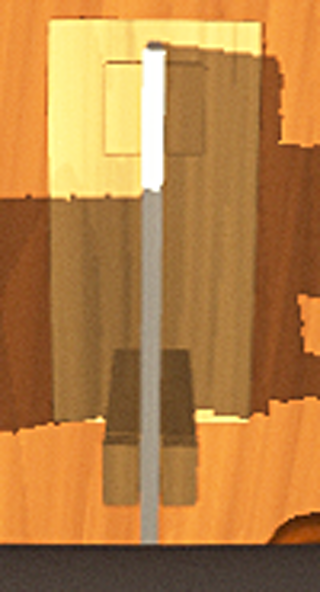

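Run:
```python
from h import *
np.set_printoptions(precision=4,suppress=True)
pos=[0.551815,0.212306,0.322835];q=[-0.00043,0.6657,0.7462,-0.00076]
a=wplane((277,130),pos,q,.183);b=wplane((276.8,235),pos,q,.183);d=a-b;u=d/np.linalg.norm(d)
print(a,b,np.degrees(np.arctan2(d[1],d[0]))-90)
o=a-.09*u;print("origin",o,"hole4",o+.0227*u)
to([*(o+.0227*u)[:2],.2],6.2)
```

```text
[0.5421 0.2801 0.183 ] [0.5538 0.1748 0.183 ] 6.337120574362501
origin [0.5521 0.1907 0.183 ] hole4 [0.5496 0.2133 0.183 ]
pos [0.5523 0.2109 0.323 ] yaw_y 6.382133617697499 tilt z [-0.0014 -0.0009 -1.    ] units [ 0.0693 -0.056   3.0746] turn 0.18 F [-0.0737 -0.5215 -0.0725] w 0.9999079829943882 t 12.1167
```

```bash
python3 -m crank '.07 -.05 .9 0;0 0 .9 0;0 0 .9 0;0 0 .8 0;0 0 0 0;0 0 0 0;0 0 0 0'
python3 - <<'E'
from h import *
np.set_printoptions(precision=4,suppress=True)
to([.5496,.2133,.18],6.3)
o=get_obs();print(list(o['tool_pos']),list(o['tcp_rot']))
im=vision.capture("wrist");cv2.imwrite("pics/w5.png",im[:,:,::-1])
for n,x,y,w,h in(("scene",260,90,120,100),("side",230,110,120,100),):
    im=vision.capture(n)[y:y+h,x:x+w,::-1];cv2.imwrite(f"pics/g_{n}.png",cv2.resize(im,None,fx=6,fy=6,interpolation=cv2.INTER_NEAREST))
E
```

```text
time: 12.7
tool_pos: [0.5518, 0.2124, 0.186]
tcp_rot: [0.001, 0.668, 0.744, 0.001]
contact_force: [-0.4, -0.4, 0.6]
grip_width: 1.001
pos [0.5518 0.2124 0.186 ] yaw_y 6.117007044003715 tilt z [ 0.0023  0.0004 -1.    ] units [ 0.0294 -0.0535  0.1506] turn -0.18 F [-0.3932 -0.4387  0.5769] w 1.0013639235920522 t 12.7
[np.float64(0.5518386563313894), np.float64(0.2123550718926418), np.float64(0.18603031522720848)] [np.float64(0.0007348785371210974), np.float64(0.6683709229282901), np.float64(0.7438272110177422), np.float64(0.000921676238418149)]
```

View pics/w5.png

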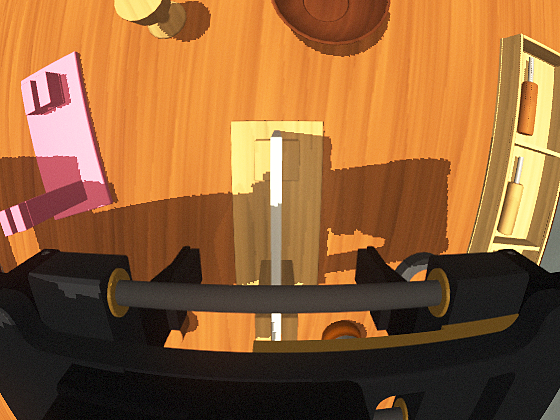

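View pics/g_side.png

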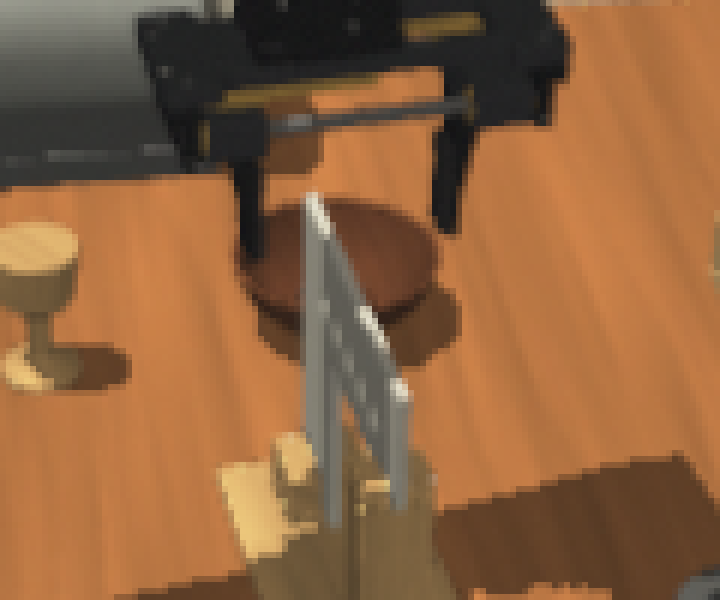

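View pics/g_scene.png

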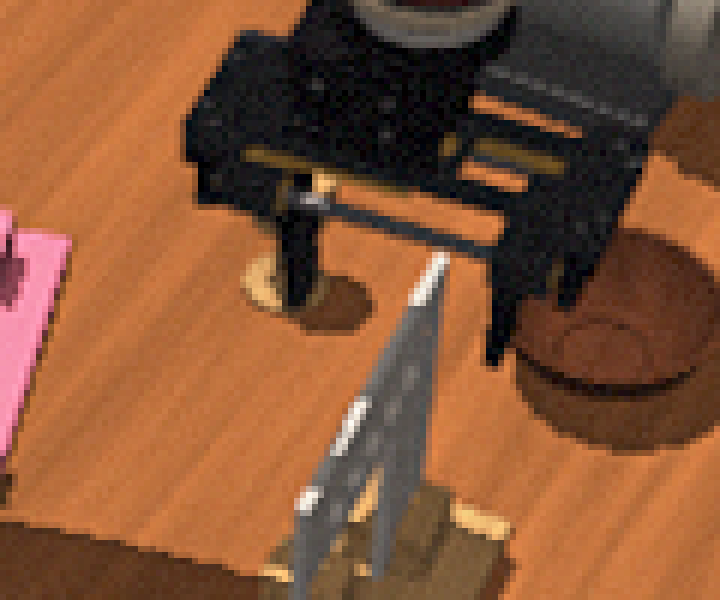

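Both outside views put the fingertips about 6–12 mm above the gauge's top edge at TCP z = 0.186. That confirms tips ≈ 7 mm *behind* the TCP rather than 17 mm ahead, so I go down 28 mm for ~17 mm of engagement.

```bash
python3 -m crank '.03 -.05 .2 0;0 0 .25 0;0 0 .25 0;0 0 0 0;0 0 0 0' 0 20
python3 - <<'E'
from h import *
np.set_printoptions(precision=4,suppress=True)
to([.5496,.2133,.158],6.3)
for n,x,y,w,h in(("scene",260,90,120,100),("side",230,110,120,100),):
    im=vision.capture(n)[y:y+h,x:x+w,::-1];cv2.imwrite(f"pics/g2_{n}.png",cv2.resize(im,None,fx=6,fy=6,interpolation=cv2.INTER_NEAREST))
E
```

```text
time: 13.27
tool_pos: [0.5472, 0.2139, 0.1543]
tcp_rot: [-0.001, 0.668, 0.744, -0.001]
contact_force: [0.1, 0.7, 0.6]
grip_width: 0.998
pos [0.5472 0.2139 0.1543] yaw_y 6.177302506041269 tilt z [-0.0029 -0.0007 -1.    ] units [-0.0214  0.0572 -0.0922] turn -0.12 F [0.0511 0.7385 0.6069] w 0.9982929312230658 t 13.2667
```

View pics/g2_side.png

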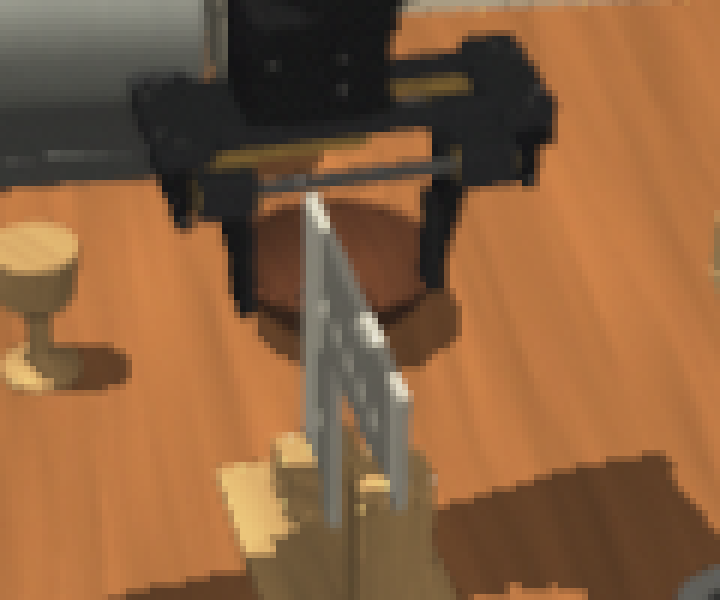

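View pics/g2_scene.png

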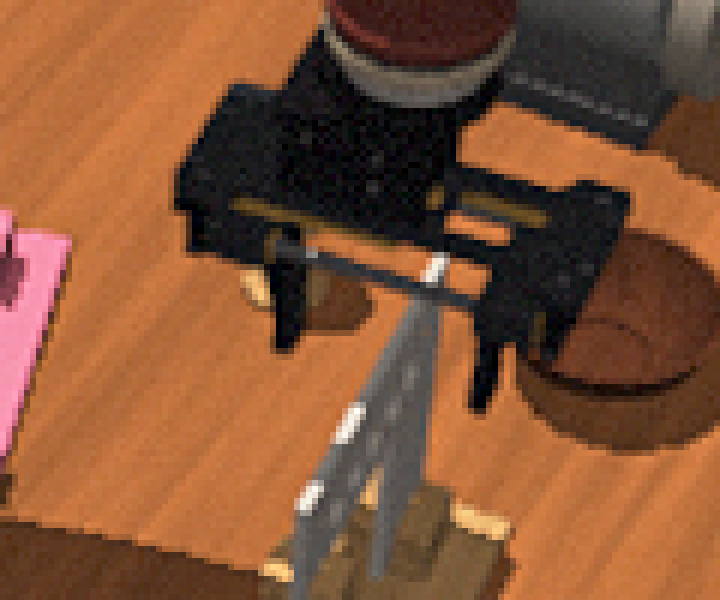

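Tips are now ~12–15 mm below the top edge (scene tips at (307,148) and (340,158); the edge between them at (325,148)). That's enough grip and stays clear of the sleeve later. Centre and close.

```bash
python3 -m crank '0 .05 0 0;0 0 0 0;0 0 0 0;0 0 0 0' 0 20
python3 -m crank '0 0 0 0;0 0 0 0;0 0 0 0;0 0 0 0;0 0 0 0;0 0 0 0;0 0 0 0;0 0 0 0;0 0 0 0' 255 35
python3 - <<'E'
from h import *
np.set_printoptions(precision=4,suppress=True)
to([.5496,.2133,.158],6.3)
for n,x,y,w,h in(("scene",260,90,120,100),("side",230,110,120,100),):
    im=vision.capture(n)[y:y+h,x:x+w,::-1];cv2.imwrite(f"pics/g3_{n}.png",cv2.resize(im,None,fx=6,fy=6,interpolation=cv2.INTER_NEAREST))
E
```

```text
time: 13.7
tool_pos: [0.5505, 0.2144, 0.1562]
tcp_rot: [0.0, 0.668, 0.744, 0.0]
contact_force: [-0.6, 0.3, -0.5]
grip_width: 1.0
time: 14.45
tool_pos: [0.5503, 0.2143, 0.1559]
tcp_rot: [0.0, 0.668, 0.744, -0.0]
contact_force: [0.1, 0.7, -0.4]
grip_width: 0.401
pos [0.5503 0.2143 0.1559] yaw_y 6.165150744250373 tilt z [-0. -0. -1.] units [-0.0233 -0.0202 -0.0521] turn -0.13 F [ 0.15    0.6746 -0.3583] w 0.40147739574469304 t 14.45
```

View pics/g3_scene.png

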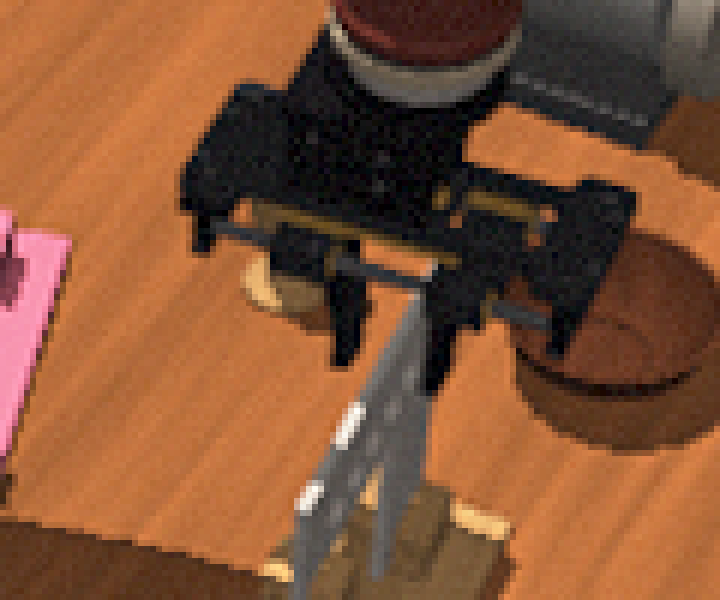

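View pics/g3_side.png

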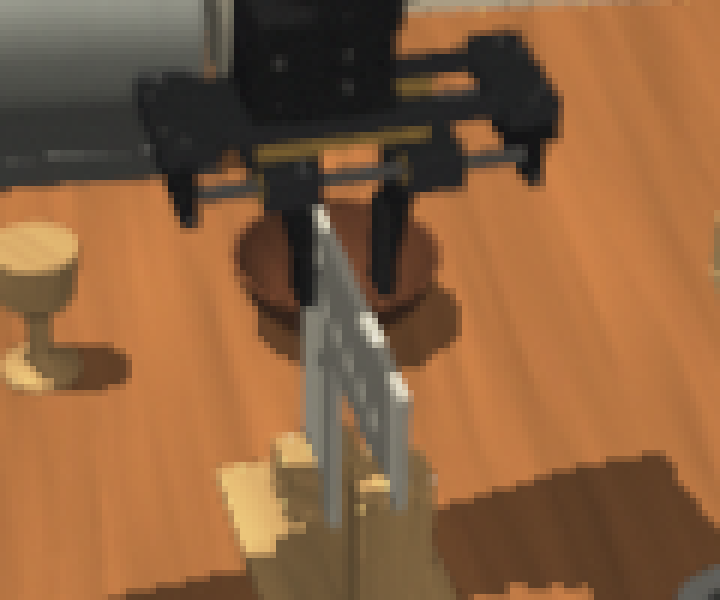

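```bash
python3 -m crank '0 0 0 0;0 0 0 0;0 0 0 0;0 0 0 0;0 0 0 0;0 0 0 0;0 0 0 0;0 0 0 0;0 0 0 0;0 0 0 0' 255 35
python3 - <<'E'
from h import *
np.set_printoptions(precision=4,suppress=True)
to([.5496,.2133,.158],6.3)
for n,x,y,w,h in(("scene",270,100,100,90),("side",250,120,100,90),):
    im=vision.capture(n)[y:y+h,x:x+w,::-1];cv2.imwrite(f"pics/g4_{n}.png",cv2.resize(im,None,fx=6,fy=6,interpolation=cv2.INTER_NEAREST))
E
```

```text
time: 15.38
tool_pos: [0.5503, 0.2143, 0.1559]
tcp_rot: [-0.0, 0.668, 0.744, -0.0]
contact_force: [0.8, -0.0, 0.1]
grip_width: 0.064
pos [0.5503 0.2143 0.1559] yaw_y 6.163706538658332 tilt z [-0.0001  0.     -1.    ] units [-0.0239 -0.0197 -0.0515] turn -0.14 F [ 0.7778 -0.0012  0.1383] w 0.06433291656017001 t 15.3833
```

View pics/g4_scene.png

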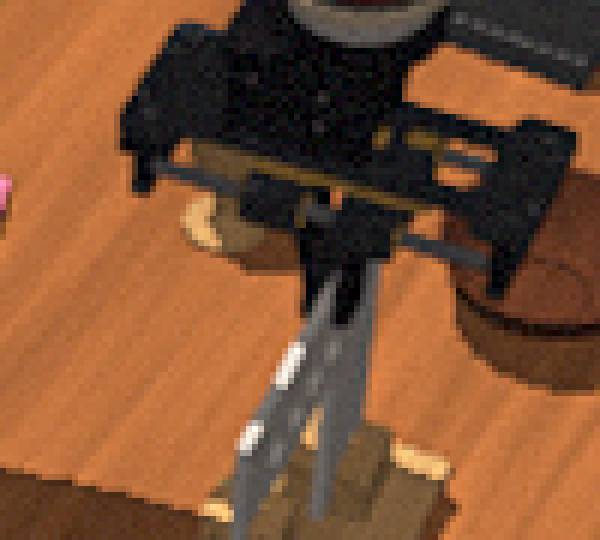

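View pics/g4_side.png

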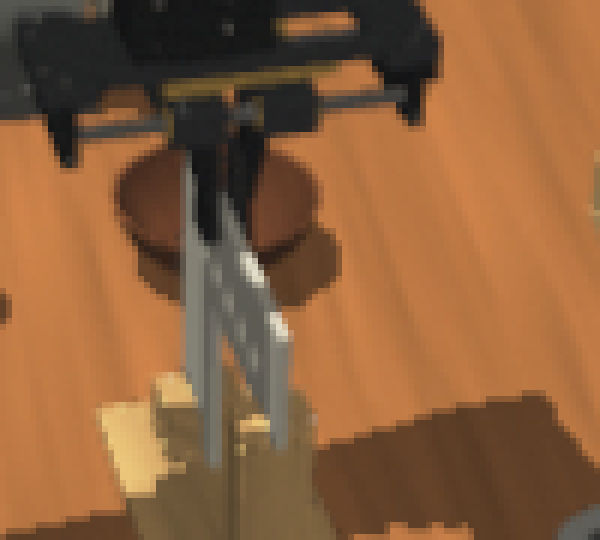

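Grip width is 5.6 mm, so the plate is gripped. Reference: TCP z 0.1559 with top edge 0.183, so the top edge is TCP + 27.1 mm, hole 4 is TCP − 12.9 mm and the bar's lower edge is TCP − 37.9 mm. Lifting straight up.

```bash
python3 -m crank '0 0 -.2 0;0 0 -.4 0;0 0 -.6 0;0 0 -.6 0;0 0 -.7 0;0 0 -.7 0;0 0 -.6 0;0 0 0 -5.6;0 0 0 -5.6;0 0 0 0;0 0 0 0' 255 35
python3 - <<'E'
from h import *
np.set_printoptions(precision=4,suppress=True)
to([.58,-.12,.30],17.4)
o=get_obs();print(list(o['tool_pos']),list(o['tcp_rot']))
im=vision.capture("wrist");cv2.imwrite("pics/w6.png",im[:,:,::-1])
im=vision.capture("scene");cv2.imwrite("pics/s6.png",im[:,:,::-1])
E
```

```text
time: 16.4
tool_pos: [0.55, 0.2142, 0.3077]
tcp_rot: [-0.0, 0.593, 0.805, -0.0]
contact_force: [1.1, 0.3, -1.8]
grip_width: 0.063
pos [0.55   0.2142 0.3077] yaw_y 17.202590605751578 tilt z [-0.0007 -0.0002 -1.    ] units [-8.204  -1.7554  0.1934] turn -0.20 F [ 1.1144  0.2709 -1.8141] w 0.06276778958892969 t 16.4
[np.float64(0.5500280287858218), np.float64(0.21424710694716212), np.float64(0.3076899848434658)] [np.float64(-0.00023372693029338951), np.float64(0.5934006496701616), np.float64(0.8049071521072152), np.float64(-0.00030137917114640787)]
```

View pics/w6.png

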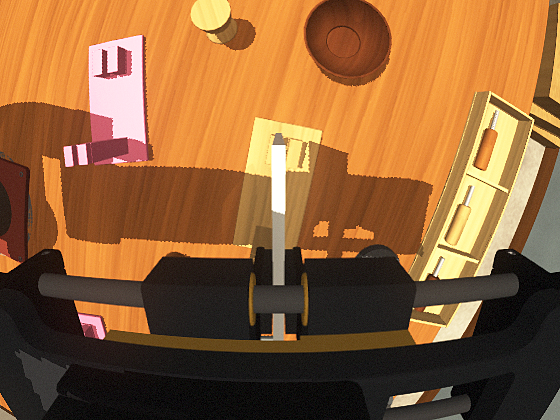

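View pics/s6.png

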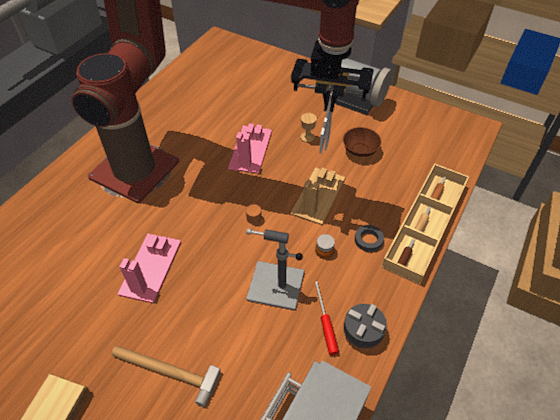

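Run:
```python
from h import *
np.set_printoptions(precision=4,suppress=True)
im=cv2.imread("pics/w6.png");cv2.imwrite("pics/w6z.png",cv2.resize(im[120:300,230:330],None,fx=3.3,fy=3.3,interpolation=cv2.INTER_NEAREST))
print(im[128:152,276:280].mean(axis=(1,2)).astype(int))
im=cv2.imread("pics/w5.png");print(im[128:152,276:280].mean(axis=(1,2)).astype(int))
def hole(px,pos,q,dz=.0271):
    R=Ro.from_quat(np.r_[q[1:],q[0]]).as_matrix();a=wplane(px,pos,q,pos[2]+dz)
    return (R.T@(a-np.array(pos)))*1000
for r in(141,143,145,147): print(r,hole((278.5,r),[0.5500280,0.2142471,0.30768998],[-0.00023,0.5934006,0.8049,-0.0003]), "hole4 = that x - 67.3")
```

```text
[200 201 200 201 206 116 128 130 128 126 129 129 129 128 132 127 109 255
 255 254 254 254 254 254]
[209 216 143 113 114 122 121 114 123 247 255 254 254 254 254 254 254 254
 254 254 254 254 254 254]
141 [ 67.9432  -0.4431 -27.0987] hole4 = that x - 67.3
143 [ 67.0368  -0.4435 -27.0987] hole4 = that x - 67.3
145 [ 66.1296  -0.4439 -27.0987] hole4 = that x - 67.3
147 [ 65.2216  -0.4443 -27.0987] hole4 = that x - 67.3
```

View pics/w6z.png

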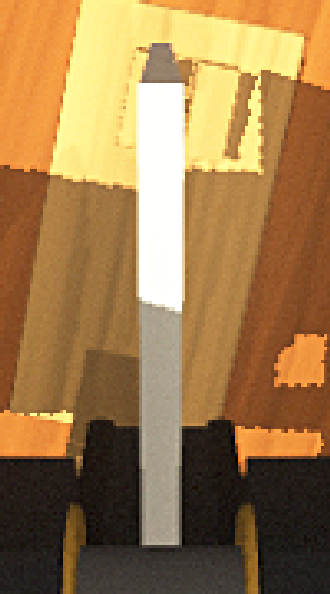

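Gauge is out and held straight; its leg-end top corner at (278,144.5) puts hole 4 1.0 mm to the −x side of the TCP, agreeing with the first estimate. Now to a spot above the sleeve (bar part clear of the leg).

```bash
python3 - <<'E'
from h import *
to([.5774,-.1238,.30],17.4)
E
python3 -m crank '-.5 0 0 -.1;-1 -.25 0 0;-1 -.25 0 0;-1 -.25 0 0;-1 -.25 0 0;-1 -.25 0 0;-1 -.25 0 0;-1 -.2 0 0;-.7 0 0 0;0 0 0 0;0 0 0 0;0 0 0 0'
python3 - <<'E'
from h import *
to([.5774,-.1238,.285],17.4)
E
```

```text
pos [0.54997022 0.21422043 0.30736188] yaw_y 17.213735215267416 tilt z [-1.18613488e-03 -2.91695756e-04 -9.99999254e-01] units [-8.27494147 -1.84556512  0.18569834] turn -0.19 F [ 0.20398208 -0.13329008 -2.87737052] w 0.06410184720459033 t 16.5
time: 17.5
tool_pos: [0.5835, -0.1186, 0.3073]
tcp_rot: [-0.001, 0.592, 0.806, 0.0]
contact_force: [-0.9, 0.6, -2.6]
grip_width: 0.062
pos [ 0.58354712 -0.118621    0.30734096] yaw_y 17.376416581424383 tilt z [-0.00116675  0.00100655 -0.99999881] units [-0.07840195 -0.18487802  0.5585722 ] turn -0.02 F [-0.91483787  0.56928112 -2.63052173] w 0.06214272649971441 t 17.5
```

```bash
python3 -m crank '-.08 -.18 .1 0;0 0 .2 0;0 0 .15 0;0 0 0 0;0 0 0 0'
python3 - <<'E'
from h import *
to([.5774,-.1238,.285],17.4)
for n,x,y,w,h in(("scene",240,180,110,110),("side",270,150,110,110),):
    im=vision.capture(n)[y:y+h,x:x+w,::-1];cv2.imwrite(f"pics/f1_{n}.png",cv2.resize(im,None,fx=5,fy=5,interpolation=cv2.INTER_CUBIC))
E
```

```text
time: 17.92
tool_pos: [0.5775, -0.1234, 0.289]
tcp_rot: [-0.001, 0.591, 0.806, -0.0]
contact_force: [-0.2, -0.5, -1.1]
grip_width: 0.065
pos [ 0.57746793 -0.12338857  0.28897828] yaw_y 17.508945611014262 tilt z [-1.49959829e-03  6.16447279e-04 -9.99998686e-01] units [-0.00940172 -0.00459035  0.09945299] turn 0.11 F [-0.17284035 -0.46453957 -1.14881807] w 0.0650013899893058 t 17.9167
```

View pics/f1_scene.png

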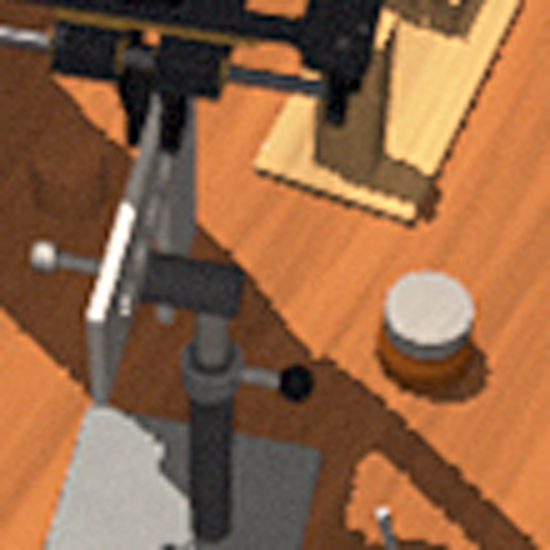

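View pics/f1_side.png

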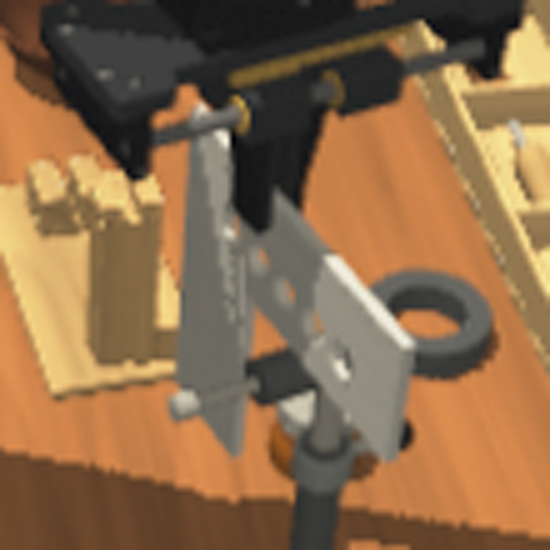

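The side view shows the bar crossing above the sleeve (sleeve front at ~(325,226)), the leg on the far side. Feeling down.

```bash
python3 -m crank '0 0 .05 0;0 0 .05 0;0 0 .05 0;0 0 0 0'
```

```text
time: 18.35
tool_pos: [0.5777, -0.1241, 0.2833]
tcp_rot: [-0.0, 0.592, 0.806, -0.0]
contact_force: [-0.2, -0.1, -3.3]
grip_width: 0.069
```

```bash
python3 -m crank '0 0 .04 0;0 0 .04 0;0 0 0 0'
```

```text
time: 18.6
tool_pos: [0.5778, -0.1242, 0.2803]
tcp_rot: [-0.0, 0.592, 0.806, -0.0]
contact_force: [0.3, -0.1, -2.9]
grip_width: 0.064
```

```bash
python3 -m crank '0 0 .03 0;0 0 .03 0;0 0 0 0'
```

```text
time: 18.85
tool_pos: [0.5779, -0.1242, 0.2781]
tcp_rot: [-0.0, 0.592, 0.806, -0.0]
contact_force: [0.3, -0.1, -3.1]
grip_width: 0.065
```

```bash
python3 -m crank '0 0 .02 0;0 0 .02 0;0 0 0 0'
```

```text
time: 19.1
tool_pos: [0.5779, -0.1242, 0.2765]
tcp_rot: [-0.0, 0.592, 0.806, -0.0]
contact_force: [-0.2, 0.3, -2.7]
grip_width: 0.069
```

```bash
python3 -m crank '0 0 .02 0;0 0 .02 0;0 0 0 0'
```

```text
time: 19.35
tool_pos: [0.5779, -0.1242, 0.2749]
tcp_rot: [-0.0, 0.592, 0.806, -0.0]
contact_force: [0.3, 0.1, -2.2]
grip_width: 0.061
```

```bash
python3 -m crank '0 0 .02 0;0 0 0 0'
```

```text
time: 19.52
tool_pos: [0.578, -0.1242, 0.2744]
tcp_rot: [0.0, 0.592, 0.806, 0.0]
contact_force: [0.4, -0.2, -1.7]
grip_width: 0.064
```

```bash
python3 -m crank '0 0 .02 0;0 0 0 0'
```

```text
time: 19.68
tool_pos: [0.5781, -0.1242, 0.2742]
tcp_rot: [0.0, 0.592, 0.806, 0.0]
contact_force: [-0.3, 0.5, -0.1]
grip_width: 0.067
```

```bash
python3 -m crank '0 0 .02 0;0 0 0 0'
```

```text
time: 19.85
tool_pos: [0.5783, -0.1241, 0.2741]
tcp_rot: [0.001, 0.591, 0.806, 0.0]
contact_force: [-1.4, 0.5, 4.8]
grip_width: 0.071
```

```bash
python3 -m crank '0 0 .02 0;0 0 0 0'
```

```text
time: 20.02
tool_pos: [0.5784, -0.124, 0.2739]
tcp_rot: [0.001, 0.591, 0.806, 0.0]
contact_force: [-3.1, 1.2, 8.7]
grip_width: 0.064
```

```bash
python3 -m crank '0 0 .02 0;0 0 0 0'
```

```text
time: 20.18
tool_pos: [0.5785, -0.124, 0.2739]
tcp_rot: [0.001, 0.591, 0.806, 0.001]
contact_force: [-3.4, 3.5, 9.6]
grip_width: 0.061
```

```bash
python3 -m crank '0 0 .02 0;0 0 0 0'
```

```text
time: 20.35
tool_pos: [0.5787, -0.1239, 0.2738]
tcp_rot: [0.002, 0.591, 0.806, 0.001]
contact_force: [-5.3, 4.2, 12.2]
grip_width: 0.068
```

Contact at TCP z ≈ 0.2745, so sleeve top 0.2366 and axis 0.2246. The camera triangulation (0.2247–0.2258) agrees. Hole 4 lines up with the peg at TCP z = 0.2375. Back off up, then out in front of the nose.

```bash
python3 -m crank '0 0 -.2 0;0 0 -.2 0;-.1 -.7 0 0;-.2 -.7 0 0;-.25 -.7 0 0;0 0 0 0;0 0 0 0;0 0 0 0'
python3 - <<'E'
from h import *
c,l=.435,-.3136;y=np.radians(17.4)
to([c*np.cos(y)-l*np.sin(y),c*np.sin(y)+l*np.cos(y),.2375],17.4)
o=get_obs();print(list(o['tool_pos']),list(o['tcp_rot']))
im=vision.capture("wrist");cv2.imwrite("pics/w7.png",im[:,:,::-1])
E
```

```text
time: 21.02
tool_pos: [0.5047, -0.1704, 0.2864]
tcp_rot: [0.0, 0.592, 0.806, 0.0]
contact_force: [0.2, 0.4, -3.2]
grip_width: 0.069
pos [ 0.50470134 -0.17044082  0.28640002] yaw_y 17.42445393496961 tilt z [ 5.72582990e-04  2.64711155e-04 -9.99999801e-01] units [-9.50891809e-04  1.08294447e-01  1.22256834e+00] turn 0.02 F [ 0.16645651  0.40011372 -3.21761122] w 0.0691381644683576 t 21.0167
[np.float64(0.5047013416795936), np.float64(-0.17044081930331031), np.float64(0.2864000171132848)] [np.float64(0.00015243310613148904), np.float64(0.591841139885139), np.float64(0.8060545674199922), np.float64(0.0002761249300125247)]
```

View pics/w7.png

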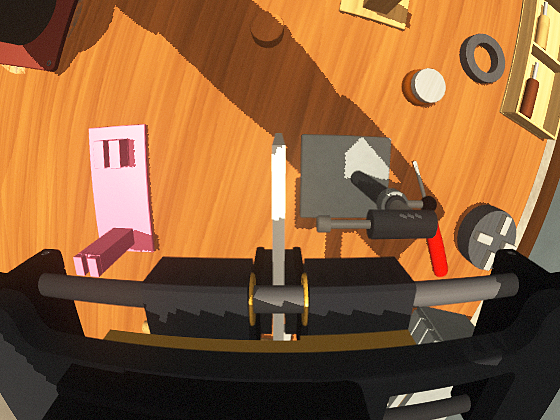

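Run:
```python
from h import *
np.set_printoptions(precision=4,suppress=True)
im=cv2.imread("pics/w7.png");cv2.imwrite("pics/w7z.png",cv2.resize(im[195:265,300:450],None,fx=5,fy=5,interpolation=cv2.INTER_CUBIC))
print(im[130:152,276:280].mean(axis=(1,2)).astype(int))
g=im.min(axis=2)
for r in(150,165,180,200,215,235): 
    row=im[r,255:300].astype(int).sum(1); print(r,row[14:34])
```

```text
[ 83  84  80 111 107 107 105 105 106 106 108 105 109 107 101 149 151 226
 224 252 252 252]
150 [449 444 477 494 473 466 451 742 765 764 763 763 763 763 765 765 698 177
 234 229]
165 [460 444 661 765 765 762 763 761 763 762 762 762 763 763 765 765 704 390
 422 448]
180 [461 433 576 764 765 763 763 762 763 760 761 760 762 763 765 765 618 451
 479 476]
200 [451 428 573 763 765 763 760 761 761 761 761 760 763 763 765 764 646 470
 480 499]
215 [431 410 568 763 765 763 761 761 762 763 763 763 763 764 765 764 535 472
 472 471]
235 [476 484 486 500 459 470 458 474 479 482 482 486 488 491 498 490 475 462
 445 459]
```

View pics/w7z.png

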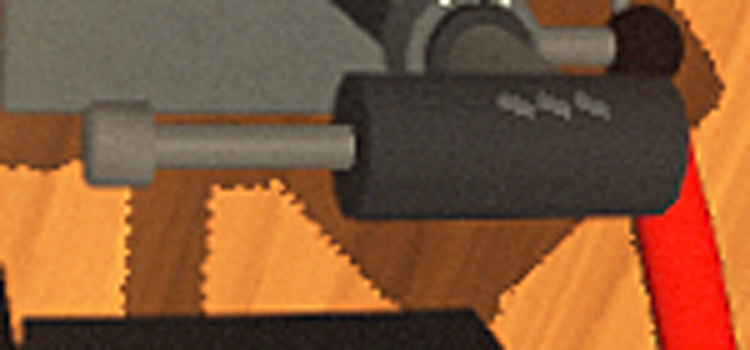

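Run:
```python
from h import *
np.set_printoptions(precision=2,suppress=True)
pos=np.array([0.5047013416795936,-0.17044081930331031,0.2864000171132848]);q=np.array([0.00015243310613148904,0.591841139885139,0.8060545674199922,0.0002761249300125247])
R=Ro.from_quat(np.r_[q[1:],q[0]]).as_matrix()
for n,px in(("nose",(317.2,224)),("headback",(331,224)),("shank",(350,224.2)),("shoulder",(369.5,224.3)),("rear",(437,224.5))):
    print(n,[(R.T@(wplane(px,pos,q,z)-pos))*1000 for z in(.2226,.2246,.2266)])
print("gauge edge",[(R.T@(wplane((278.5,r),pos,q,pos[2]+.0271)-pos))*1000 for r in(144.5,146)])
to([.5,-.17,.2375],17.4)
```

```text
nose [array([-0.74, 29.54, 63.82]), array([-0.09, 29.29, 61.82]), array([ 0.56, 29.03, 59.82])]
headback [array([-0.78, 40.37, 63.83]), array([-0.13, 40.02, 61.83]), array([ 0.52, 39.68, 59.82])]
shank [array([-1.02, 55.55, 63.83]), array([-0.37, 55.08, 61.83]), array([ 0.28, 54.6 , 59.83])]
shoulder [array([-1.21, 71.55, 63.84]), array([-0.55, 70.95, 61.84]), array([ 0.1 , 70.34, 59.84])]
rear [array([ -1.96, 132.45,  63.88]), array([ -1.3 , 131.33,  61.88]), array([ -0.63, 130.21,  59.88])]
gauge edge [array([ 66.36,  -0.44, -27.09]), array([ 65.68,  -0.44, -27.09])]
pos [ 0.5  -0.17  0.29] yaw_y 17.467912816951344 tilt z [ 0.  0. -1.] units [ 0.04 -0.12  1.22] turn 0.07 F [ 0.47 -0.05 -2.99] w 0.06504790861344266 t 21.0667
```

Wrist view: head centre (324,224), sleeve front (369.5,224). In the tool frame the peg line is at x ≈ −0.1 to −0.5 mm, hole 4 at −1.0 mm, nose 27 mm ahead of the plate. Small shift, lower to 0.2375, then check from the scene view.

```bash
python3 -m crank '.02 0 .3 .3;0 0 .4 0;0 0 .4 0;0 0 .12 0;0 0 0 0;0 0 0 0;0 0 0 0'
python3 - <<'E'
from h import *
to([.5,-.17,.2375],17.4)
for n,x,y,w,h in(("scene",220,180,110,110),("side",260,150,110,110),):
    im=vision.capture(n)[y:y+h,x:x+w,::-1];cv2.imwrite(f"pics/f2_{n}.png",cv2.resize(im,None,fx=5,fy=5,interpolation=cv2.INTER_CUBIC))
im=vision.capture("wrist");cv2.imwrite("pics/w8.png",im[:,:,::-1])
E
```

```text
time: 21.65
tool_pos: [0.5049, -0.1697, 0.2384]
tcp_rot: [0.001, 0.594, 0.805, 0.0]
contact_force: [-0.2, 0.3, -3.0]
grip_width: 0.062
pos [ 0.50486167 -0.16965512  0.23839629] yaw_y 17.185865154635255 tilt z [ 1.20314560e-03 -5.80859981e-04 -9.99999108e-01] units [ 0.02769536 -0.11868452  0.02226592] turn -0.21 F [-0.16761519  0.29084676 -2.99693569] w 0.06161099806611096 t 21.65
```

View pics/f2_scene.png

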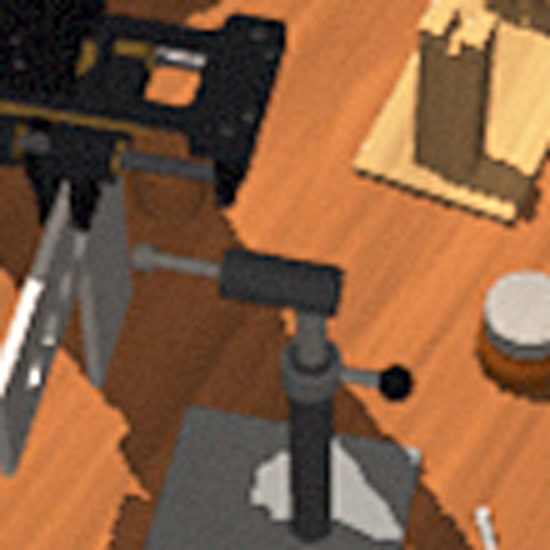

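View pics/f2_side.png

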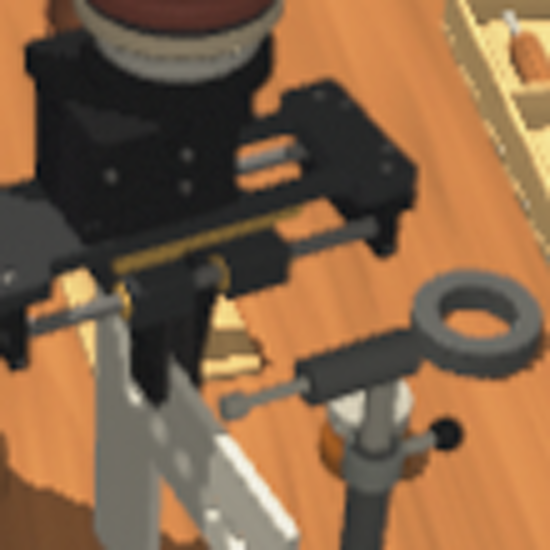

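View pics/w8.png

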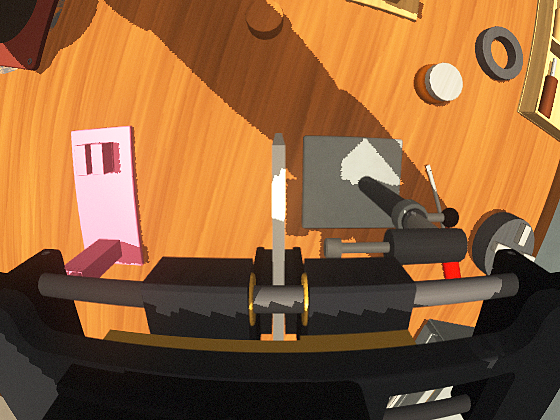

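Run:
```python
from h import *
np.set_printoptions(precision=1,suppress=True)
im=vision.capture("side")
o=get_obs();R=Ro.from_quat(np.r_[o['tcp_rot'][1:],o['tcp_rot'][0]]).as_matrix()
K,Rc,t=cam("side")
crop=cv2.resize(im[200:270,260:350,::-1],None,fx=8,fy=8,interpolation=cv2.INTER_CUBIC)
cv2.imwrite("pics/f3c.png",crop)
for n,y in(("h5",46.7),("h4",22.7),("h3",-1.3),("h2",-25.3),("h1",-49.3)):
    X=o['tool_pos']+R@np.array([(y-22.7-1.0)/1000,0,.0129]); c=K@(Rc@X+t);c=c[:2]/c[2];print(n,c,(c-[260,200])*8)
for n,s in(("nose",29.3),("head",34),("shoulder",71)):
    X=o['tool_pos']+R@np.array([-.0005,s/1000,o['tool_pos'][2]-.2246]);c=K@(Rc@X+t);c=c[:2]/c[2];print(n,c,(c-[260,200])*8)
```

```text
h5 [286.8 228.4] [214.4 227.5]
h4 [291.5 235.2] [252.1 281.5]
h3 [296.4 242.2] [291.  337.4]
h2 [301.4 249.4] [331.2 395.2]
h1 [306.6 256.9] [372.9 455. ]
nose [303.2 231.6] [345.4 252.4]
head [305.  230.9] [360.3 247.6]
shoulder [319.5 226.3] [476.3 210.1]
```

View pics/f3c.png

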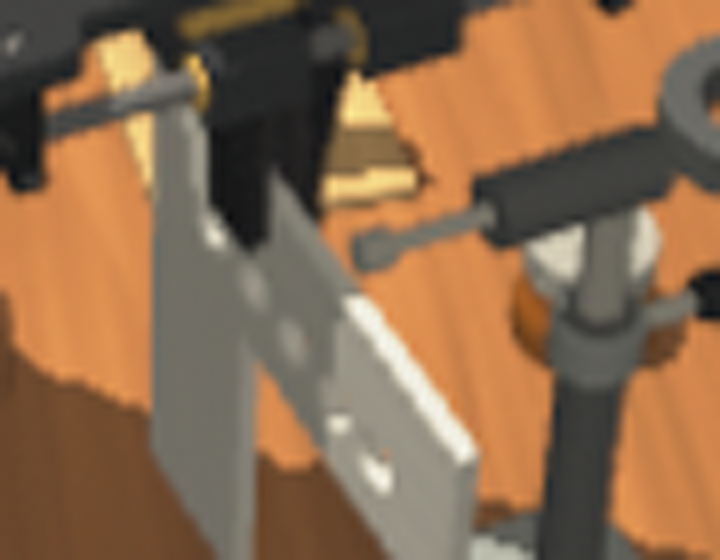

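Run:
```python
from h import *
np.set_printoptions(precision=1,suppress=True)
o=get_obs();R=Ro.from_quat(np.r_[o['tcp_rot'][1:],o['tcp_rot'][0]]).as_matrix()
for cn,off,s in(("side",[260,200],8),("scene",[220,180],5)):
  K,Rc,t=cam(cn)
  for n,y,z in(("top-y end",-90,0),("bot -y end",-90,-65),("top@0",0,0),("h1",-49.3,-40),("h4",22.7,-40),("leg bottom inner",30,-170),("leg bot outer",90,-170)):
    X=o['tool_pos']+R@np.array([(y-22.7-1.0)/1000,0,-.0271-z/1000]); c=K@(Rc@X+t);c=c[:2]/c[2];print(cn,n,c,(c-off)*s)
im=cv2.imread("pics/f2_scene.png")
full=vision.capture("side");cv2.imwrite("pics/f3d.png",cv2.resize(full[215:330,260:360,::-1],None,fx=5,fy=5,interpolation=cv2.INTER_CUBIC))
```

```text
side top-y end [317.1 256.7] [456.8 453.3]
side bot -y end [315.1 278.2] [441.2 625.8]
side top@0 [296.7 228.4] [293.5 226.8]
side h1 [306.6 256.9] [372.9 455. ]
side h4 [291.5 235.2] [252.1 281.5]
side leg bottom inner [288.9 272. ] [231.1 576.2]
side leg bot outer [278.4 255.5] [147.6 444.4]
scene top-y end [218.2 258.4] [ -8.9 392.2]
scene bot -y end [221.  274.6] [  5.1 473.1]
scene top@0 [230.1 225.3] [ 50.4 226.7]
scene h1 [225.3 253.4] [ 26.4 366.9]
scene h4 [234.1 228.1] [ 70.7 240.5]
scene leg bottom inner [238.6 256.6] [ 92.9 383.2]
scene leg bot outer [244.8 237.7] [124.  288.7]
```

View pics/f3d.png

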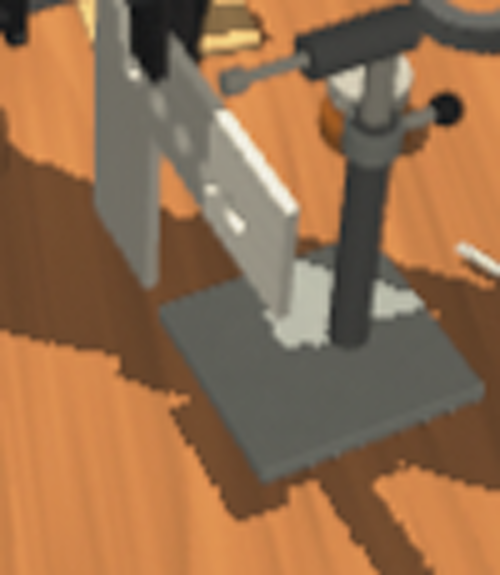

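All gauge corners in the side view match the predicted ones within ~1.5 px with one common offset, which the peg head shares, so there is no tilt and hole 4 and the peg are lined up. Advancing along the peg.

```bash
python3 -m crank '0 .2 .02 0;0 .15 0 0;0 .1 0 0;0 0 0 0;0 0 0 0'
python3 -m crank '0 .05 0 0;0 .05 0 0;0 .05 0 0;0 0 0 0;0 0 0 0'
```

```text
time: 22.32
tool_pos: [0.5216, -0.1641, 0.2365]
tcp_rot: [-0.0, 0.593, 0.805, -0.0]
contact_force: [-0.6, -0.8, -3.0]
grip_width: 0.067
time: 22.73
tool_pos: [0.5271, -0.1625, 0.2367]
tcp_rot: [-0.0, 0.594, 0.805, -0.0]
contact_force: [0.6, -0.5, -3.0]
grip_width: 0.07
```

```bash
python3 -m crank '0 .05 0 0;0 .05 0 0;0 0 0 0'
```

```text
time: 22.98
tool_pos: [0.5313, -0.1613, 0.2368]
tcp_rot: [0.0, 0.594, 0.805, 0.0]
contact_force: [-0.4, 0.1, -2.8]
grip_width: 0.068
```

Run:
```python
from h import *
to([.5,-.17,.2375],17.4)
im=vision.capture("wrist");cv2.imwrite("pics/w9.png",cv2.resize(im[190:300,240:400,::-1],None,fx=4,fy=4,interpolation=cv2.INTER_CUBIC))
for n,x,y,w,h in(("side",260,190,90,80),):
    im=vision.capture(n)[y:y+h,x:x+w,::-1];cv2.imwrite(f"pics/f4_{n}.png",cv2.resize(im,None,fx=7,fy=7,interpolation=cv2.INTER_CUBIC))
```

```text
pos [ 0.53126809 -0.16127817  0.23680492] yaw_y 17.171599789848898 tilt z [ 3.45616663e-04 -2.24340212e-05 -9.99999940e-01] units [ 0.02245683 -0.81122663 -0.01764228] turn -0.23 F [-0.39028701  0.06778327 -2.82009546] w 0.06769047361932617 t 22.9833
```

View pics/w9.png

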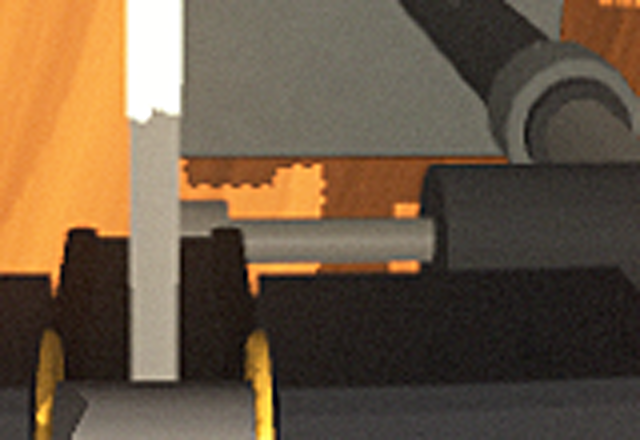

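View pics/f4_side.png

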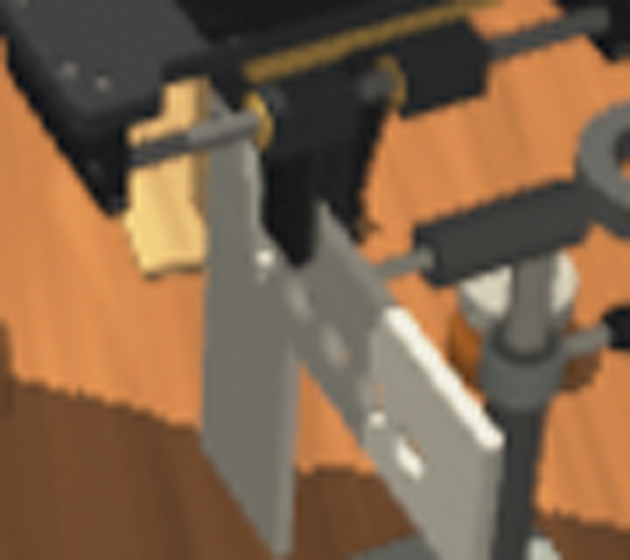

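```bash
python3 -m crank '0 .05 0 0;0 .05 0 0;0 0 0 0'
```

```text
time: 23.33
tool_pos: [0.5351, -0.1601, 0.2368]
tcp_rot: [0.0, 0.594, 0.805, 0.0]
contact_force: [0.3, -0.5, -2.5]
grip_width: 0.066
```

```bash
python3 -m crank '0 .05 0 0;0 .05 0 0;0 0 0 0'
```

```text
time: 23.58
tool_pos: [0.5389, -0.1589, 0.2367]
tcp_rot: [0.0, 0.594, 0.805, 0.0]
contact_force: [0.5, -0.3, -2.7]
grip_width: 0.065
```

```bash
python3 -m crank '0 .05 0 0;0 .05 0 0;0 0 0 0'
python3 - <<'E'
from h import *
to([.5,-.17,.2375],17.4)
im=vision.capture("wrist");cv2.imwrite("pics/w10.png",cv2.resize(im[190:300,240:400,::-1],None,fx=4,fy=4,interpolation=cv2.INTER_CUBIC))
for n,x,y,w,h in(("side",260,190,90,80),):
    im=vision.capture(n)[y:y+h,x:x+w,::-1];cv2.imwrite(f"pics/f5_{n}.png",cv2.resize(im,None,fx=7,fy=7,interpolation=cv2.INTER_CUBIC))
E
```

```text
time: 23.83
tool_pos: [0.5427, -0.1577, 0.2368]
tcp_rot: [0.0, 0.594, 0.805, 0.0]
contact_force: [-0.2, 0.3, -2.6]
grip_width: 0.064
pos [ 0.54272277 -0.15770527  0.23676268] yaw_y 17.173625011817066 tilt z [ 2.16612317e-04  2.61487805e-05 -9.99999976e-01] units [ 0.02170212 -1.11120091 -0.01867248] turn -0.23 F [-0.23834864  0.32924807 -2.57856846] w 0.06429464948166264 t 23.8333
```

View pics/w10.png

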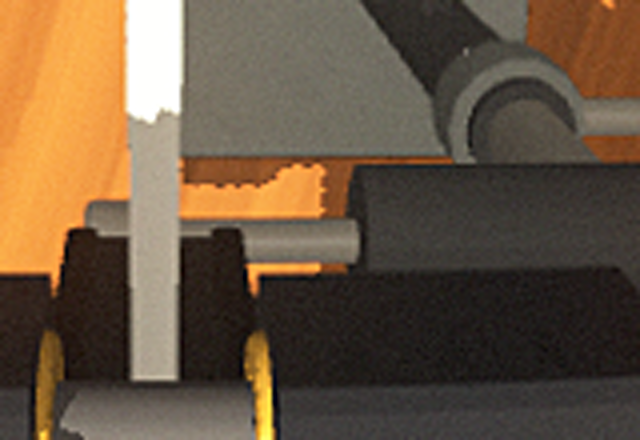

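View pics/f5_side.png

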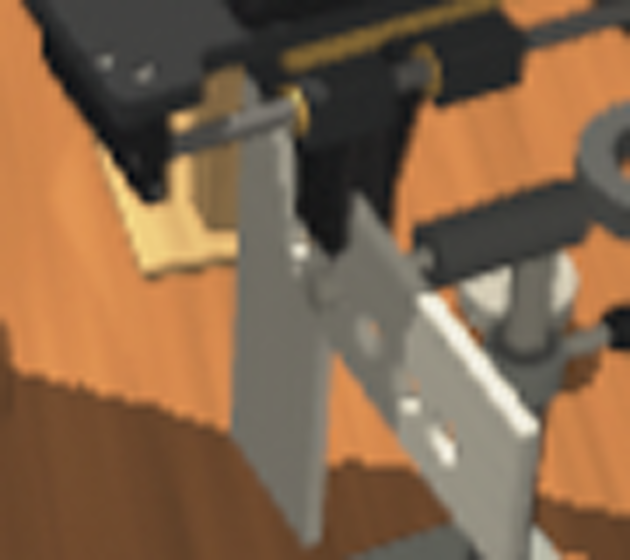

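The head has passed cleanly through hole 4: wrist view shows the head left of the plate at (265,244), side view shows it in the hole at (306,231), no force. On towards the shoulder.

```bash
python3 -m crank '0 .1 0 0;0 .1 0 0;0 .1 0 0;0 .1 0 0;0 0 0 0'
```

```text
time: 24.35
tool_pos: [0.5584, -0.1528, 0.2367]
tcp_rot: [0.0, 0.593, 0.805, 0.0]
contact_force: [-0.1, -0.2, -1.6]
grip_width: 0.062
```

```bash
python3 -m crank '0 .06 0 0;0 .06 0 0;0 .05 0 0;0 0 0 0'
```

```text
time: 24.68
tool_pos: [0.5645, -0.151, 0.2367]
tcp_rot: [0.0, 0.594, 0.805, 0.0]
contact_force: [0.1, 0.4, -2.9]
grip_width: 0.069
```

```bash
python3 -m crank '0 .04 0 0;0 .03 0 0;0 0 0 0'
python3 - <<'E'
from h import *
to([.5,-.17,.2375],17.4)
im=vision.capture("wrist");cv2.imwrite("pics/w11.png",cv2.resize(im[190:300,240:400,::-1],None,fx=4,fy=4,interpolation=cv2.INTER_CUBIC))
E
```

```text
time: 24.93
tool_pos: [0.567, -0.1502, 0.2367]
tcp_rot: [0.0, 0.594, 0.805, 0.0]
contact_force: [-0.1, -0.1, -1.7]
grip_width: 0.063
pos [ 0.56700644 -0.15021917  0.2367474 ] yaw_y 17.16746688799584 tilt z [ 9.00895540e-05  3.08443165e-05 -9.99999995e-01] units [ 0.0219619  -1.7464898  -0.01898127] turn -0.23 F [-0.12839486 -0.09020103 -1.6743609 ] w 0.06311442874839616 t 24.9333
```

View pics/w11.png

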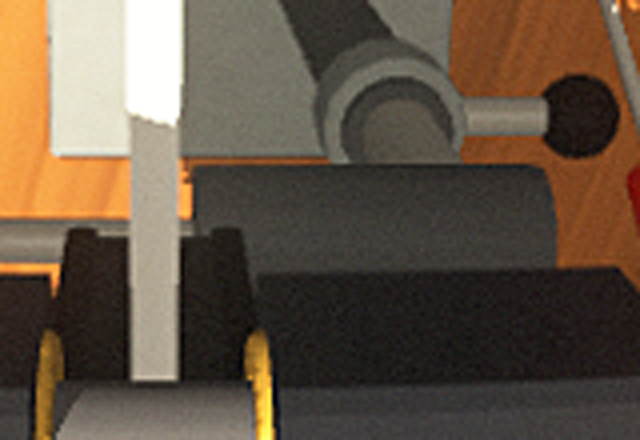

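The plate is ~3 mm from the shoulder. Feeling for it in small steps.

```bash
python3 -m crank '0 .03 0 0;0 .02 0 0;0 0 0 0'
```

```text
time: 25.23
tool_pos: [0.5689, -0.1497, 0.2367]
tcp_rot: [0.0, 0.594, 0.805, 0.0]
contact_force: [0.0, -0.6, -2.8]
grip_width: 0.067
```

```bash
python3 -m crank '0 .02 0 0;0 0 0 0'
```

```text
time: 25.4
tool_pos: [0.5696, -0.1494, 0.2368]
tcp_rot: [0.0, 0.594, 0.805, 0.0]
contact_force: [-0.0, -0.3, -3.1]
grip_width: 0.068
```

```bash
python3 -m crank '0 .02 0 0;0 0 0 0'
```

```text
time: 25.57
tool_pos: [0.5699, -0.1493, 0.2367]
tcp_rot: [-0.0, 0.594, 0.805, -0.0]
contact_force: [-1.9, -1.1, -1.0]
grip_width: 0.065
```

```bash
python3 -m crank '0 .02 0 0;0 0 0 0'
```

```text
time: 25.73
tool_pos: [0.5701, -0.1493, 0.2367]
tcp_rot: [-0.001, 0.594, 0.805, -0.001]
contact_force: [-4.6, -1.1, -0.0]
grip_width: 0.069
```

```bash
python3 -m crank '0 0 0 0'
```

```text
time: 25.82
tool_pos: [0.5701, -0.1493, 0.2367]
tcp_rot: [-0.001, 0.594, 0.805, -0.001]
contact_force: [-5.9, -0.2, 0.5]
grip_width: 0.066
```

Shoulder touched (−6 N). Relieve slightly, then lower until the hole's top rests on the shank (expected at TCP z ≈ 0.2325).

```bash
python3 -m crank '0 -.03 0 0;0 0 .04 0;0 0 .04 0;0 0 0 0'
```

```text
time: 26.15
tool_pos: [0.5699, -0.1493, 0.2331]
tcp_rot: [-0.0, 0.594, 0.805, -0.0]
contact_force: [-1.3, -0.9, -1.9]
grip_width: 0.064
```

```bash
python3 -m crank '0 0 .015 0;0 0 0 0'
```

```text
time: 26.32
tool_pos: [0.5699, -0.1493, 0.2327]
tcp_rot: [-0.0, 0.594, 0.805, -0.0]
contact_force: [-2.2, -1.8, -1.9]
grip_width: 0.065
```

```bash
python3 -m crank '0 0 .015 0;0 0 0 0'
```

```text
time: 26.48
tool_pos: [0.5699, -0.1493, 0.2323]
tcp_rot: [-0.0, 0.594, 0.805, -0.0]
contact_force: [-1.5, -1.4, -2.0]
grip_width: 0.07
```

```bash
python3 -m crank '0 0 .015 0;0 0 0 0'
```

```text
time: 26.65
tool_pos: [0.5699, -0.1494, 0.2321]
tcp_rot: [0.0, 0.594, 0.805, -0.0]
contact_force: [-2.8, 0.4, 0.8]
grip_width: 0.064
```

Weight is taken by the shank (Fz ≈ +0.8 at z = 0.2321, as predicted). Opening the jaws in two stages.

```bash
python3 -m crank '0 0 0 0;0 0 0 0;0 0 0 0;0 0 0 0' 215 3
python3 - <<'E'
from h import *
to([.5,-.17,.2375],17.4)
im=vision.capture("wrist");cv2.imwrite("pics/w12.png",cv2.resize(im[120:300,220:400,::-1],None,fx=3,fy=3,interpolation=cv2.INTER_CUBIC))
E
```

```text
time: 26.98
tool_pos: [0.5703, -0.1493, 0.2319]
tcp_rot: [0.0, 0.594, 0.805, 0.0]
contact_force: [-0.8, -0.2, 0.9]
grip_width: 0.155
pos [ 0.57028591 -0.14925041  0.2319356 ] yaw_y 17.171288190177055 tilt z [ 9.18354541e-04 -1.32492377e-05 -9.99999578e-01] units [ 0.02310394 -1.8318503  -0.14071672] turn -0.23 F [-0.78646345 -0.17567169  0.90199057] w 0.15494835169702853 t 26.9833
```

View pics/w12.png

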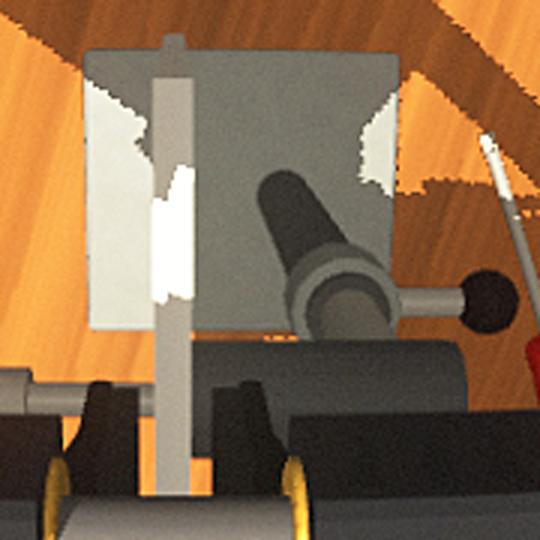

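The fingers are clear on both sides and the plate's back face coincides with the shoulder (col ~193 of the crop, (284,255) in the image). Open further and rise straight up.

```bash
python3 -m crank '0 0 0 0;0 0 0 0;0 0 0 0;0 0 0 0;0 0 0 0;0 0 0 0' 130 10
python3 -m crank '0 0 -.1 0;0 0 -.2 0;0 0 -.4 0;0 0 -.6 0;0 0 -.8 0;0 0 0 0;0 0 0 0'
python3 - <<'E'
from h import *
to([.5,-.17,.2375],17.4)
for n,x,y,w,h in(("scene",220,180,120,110),("side",260,160,120,110),):
    im=vision.capture(n)[y:y+h,x:x+w,::-1];cv2.imwrite(f"pics/r1_{n}.png",cv2.resize(im,None,fx=5,fy=5,interpolation=cv2.INTER_CUBIC))
im=vision.capture("wrist");cv2.imwrite("pics/w13.png",im[:,:,::-1])
E
```

```text
time: 27.53
tool_pos: [0.5699, -0.1493, 0.2317]
tcp_rot: [-0.0, 0.594, 0.805, -0.0]
contact_force: [0.1, 0.9, 0.9]
grip_width: 0.467
time: 28.12
tool_pos: [0.5713, -0.1499, 0.3196]
tcp_rot: [0.003, 0.594, 0.805, 0.001]
contact_force: [0.4, -0.1, -0.5]
grip_width: 0.491
pos [ 0.5713063  -0.149885    0.31957074] yaw_y 17.167261895832933 tilt z [ 0.00582851 -0.00239496 -0.99998015] units [ 0.05389086 -1.86161856  2.0425418 ] turn -0.23 F [ 0.39241843 -0.12163665 -0.54366963] w 0.4906708209573136 t 28.1167
```

View pics/r1_scene.png

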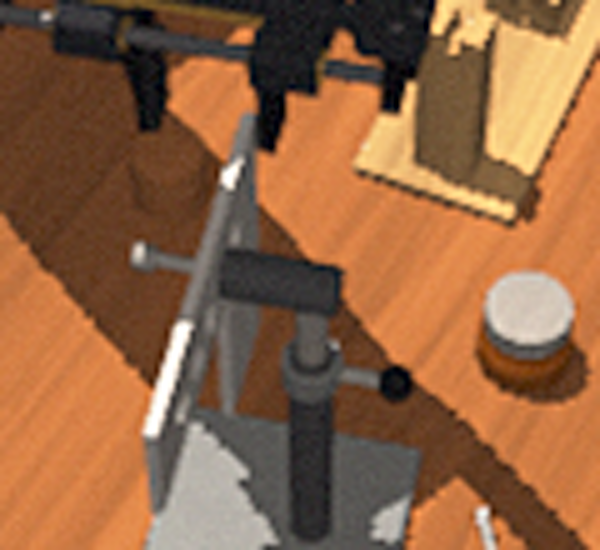

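View pics/r1_side.png

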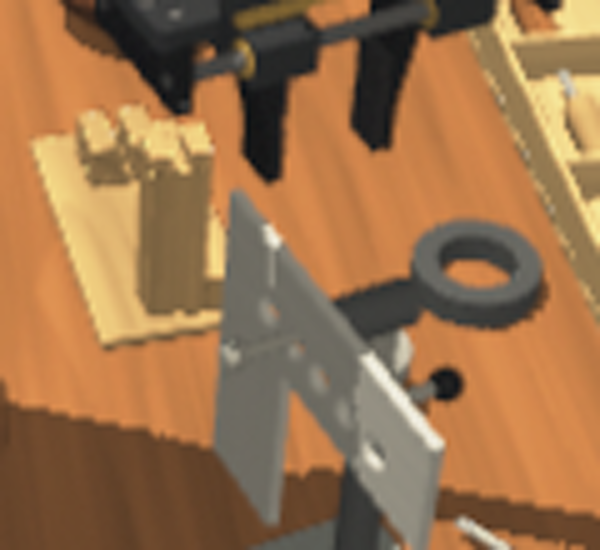

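View pics/w13.png

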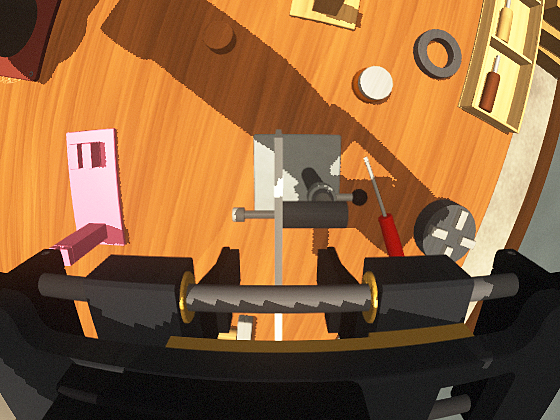

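Gauge hangs on hole 4, against the shoulder; side view: holes 5..1 at (314,222), (319,230, peg), (324,236), (329,242), (335,251). I'll move away, wait, and check level and stillness.

```bash
python3 -m crank '0 0 -.7 0;0 0 -.7 0;0 0 0 0;0 0 0 0;0 0 0 0;0 0 0 0;0 0 0 0;0 0 0 0;0 0 0 0;0 0 0 0;0 0 0 0;0 0 0 0'
python3 - <<'E'
from h import *
np.set_printoptions(precision=4,suppress=True)
for n,x,y,w,h in(("scene",220,180,120,110),("side",260,160,120,110),):
    im=vision.capture(n)[y:y+h,x:x+w,::-1];b=cv2.resize(im,None,fx=5,fy=5,interpolation=cv2.INTER_CUBIC);cv2.imwrite(f"pics/r2_{n}.png",b)
    a=cv2.imread(f"pics/r1_{n}.png");print(n,cv2.absdiff(a,b)[250:,100:280].mean())
P=[]
for a,b in (((150,432),(440,445)),((247,118),(238,193))):
    X,e=tri([ray("scene",(220+a[0]/5,180+a[1]/5)),ray("side",(260+b[0]/5,160+b[1]/5))]);print(X,e);P.append(X)
d=P[1]-P[0];print(np.linalg.norm(d),"tilt",np.degrees(np.arcsin(d[2]/np.linalg.norm(d))),"yaw",np.degrees(np.arctan2(d[1],d[0]))-90)
E
```

```text
time: 29.27
tool_pos: [0.5699, -0.1493, 0.3718]
tcp_rot: [0.0, 0.594, 0.805, 0.0]
contact_force: [0.7, -0.3, -0.0]
grip_width: 0.489
scene 6.856407407407407
side 1.9568456790123456
[ 0.6058 -0.2601  0.2607] [np.float64(0.0008637646162608184), np.float64(0.0008637646162609286)]
[ 0.5539 -0.092   0.2611] [np.float64(0.0001349035570926235), np.float64(0.00013490355709264618)]
0.17597883067105244 tilt 0.11853906977339318 yaw 17.135250311393463
```

View pics/r2_side.png

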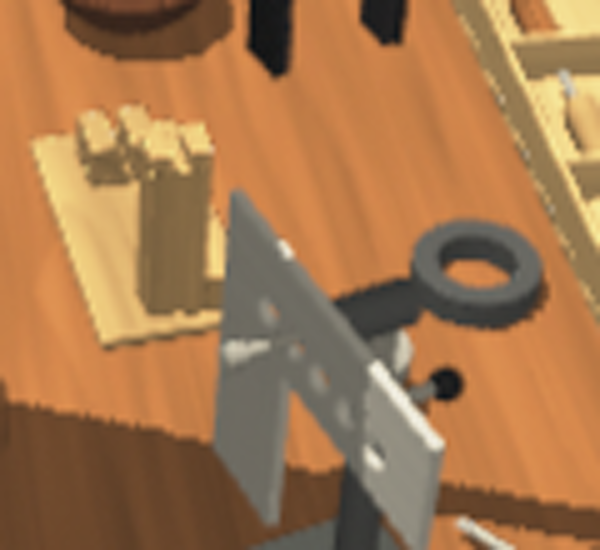

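View pics/r2_scene.png

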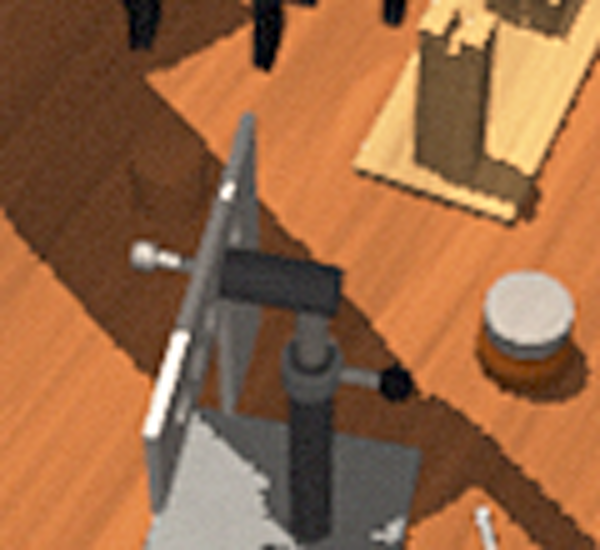

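The gauge's corners are at the same pixels as a second earlier; only the arm's shadow moved. Tilt is 0.1° and the top edge is at z ≈ 0.261. Handing in.

```bash
python3 -c "
from workcell import hand_in
print(hand_in())"
```

```text
the job is handed in; nothing more can be done
None
```

The gauge is hanging on the peg by hole 4, leg down and right back against the shoulder. I let go of it, backed the arm away, and handed the job in at about 29 s of the 61 s allowed. Hole 4 sits 22.7 mm from the origin and the centre of mass works out at about 22.5 mm, so it is the hole that hangs level.

**How it went:**
- I felt the sleeve twice from above, first with the closed fingertips and then with the gauge's bar edge. The bar-edge touch puts the peg axis at about 0.225 m.
- The head went through the hole with no measurable force.
- The shoulder was felt at about 6 N. The hardest push on the stand was about 15 N, while feeling the sleeve with the bar edge.

**Last checks:**
- The top edge is level to about 0.1°, to within roughly a pixel of reading error.
- The plate's back face lines up with the shoulder.
- The gauge did not move between two views about a second apart.
- The gripper is well above the gauge and touching nothing.
- The rack and the neighbouring objects in view are where they were. I did not check every bystander one by one.

**Disagreements:**
- The stated fingertip reach of 17 mm ahead of the TCP did not fit. Touch and three camera views put the tips about 7–17 mm behind it, so I set heights from the held gauge instead.
- The fixed cameras and the wrist camera differ by about 3 mm in absolute position, but they agree on where the gauge and peg are relative to each other.

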